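Snap both hose clips shut with the clip pliers

TASK

Take the sprung clip pliers out of the wooden rack and use their jaws to squeeze each of the two black snap clips on the sloping filter pipe, in either order, until it clicks and stays shut. Never press the clips with the gripper itself. Then stand the pliers back in the rack, jaws down to the bottom of the pocket, let go, and leave the cups, tin, mixing cup and dropper bottle where they stand.

Things in the scene. Friction and masses are not known exactly. Their poses are not given: they have to be found in the camera images.
- pliers: pliers, rubber handles, 132 mm long, 0.14 kg, standing jaws down in the rack. Origin midway between the open jaw tips, at their ends; z up to the handles, y from handle to handle, x along the pivot pin (at z 50). Jaws 16 mm wide in x, 45 mm apart inside at z 10, 66 over all at the tips. The frame belongs to the half with handle at +y and turns with it when squeezed; the other half mirrors it
- pliers_grip (a point): where to hold the pliers: midway between the rubber grips, z 105 mm; axes as pliers. Grips run from z 78 to 132, 20 mm wide in x, 9 thick, 60 mm apart over their outsides when open. A spring holds them open on a stop: up to about 7 N a side they stay fully open, at 10 N they have closed by under 0.1 rad, which still goes over an open clip: carry them with 6 to 9 N or at about 57 mm
- pliers_mouth (a point): point midway between the open jaws, 8 mm inside the tips; axes as pliers
- pliers_b (a joint): angle of the pliers (rad): 0 open, grows as the grips are squeezed; end stop 0.68. The jaws touch an open clip's ears at about 0.25; a clip is shut at about 0.5, when the grips are about 32 mm apart over their outsides at their middle and 38 mm at their lower end; clicking a clip takes 15 to 23 N a side on the grips (least near their upper ends), 30 N is ample
- filter_stand: fixed stand, base plate 200 (x) x 70 x 10 mm; a pipe 22 mm thick rises at 25 degrees towards the stand's +x, its middle 110 mm above the worktop; on its middle a round filter housing 58 mm thick, 60 mm long over its collars; a post with a 32 mm round saddle holds the pipe 80 mm either side of the middle. Origin under the middle of the base plate, on the worktop
- clip1: lower snap clip: black plastic band 35 mm across, 18 mm wide round the pipe, 50 mm down the pipe from its middle; turns stiffly on the pipe (starts up to 0.3 rad either way). Origin on the pipe's axis; x up along the pipe, z out midway between its two ears, y from ear to ear
- clip2: upper snap clip, just like clip1, 50 mm up the pipe from its middle; it has its own turn on the pipe. Above the back of the worktop hangs a reference board (part of the room): keep the arm in front of its lower front edge, 0.75 m ahead of the robot's base axis and 0.53 m above the worktop
- clip1_mid (a point): point midway between the ears of the lower clip, 27 mm from the pipe's axis; axes as clip1. Ears: tabs 20 mm along x, 6 thick, 18 to 36 mm from the axis, 32 mm over their outsides in y when open, 22 shut. Fit: pliers_mouth on this point, pliers' z along this z, y along this y either way round
- clip2_mid (a point): the same point of the upper clip; axes as clip2
- clip1_l (a joint): how far each ear of the lower clip has moved in (m): 0 open; springs back if let go before about 0.0036; beyond that it clicks over and stays at 0.005, shut
- clip2_l (a joint): the same for the upper clip
- rack_in (a point): centre of the floor of the rack's pocket, 5 mm above the worktop; z up. The rack is a fixed plain wooden box, outside 32 x 84 x 48 mm (x, y, z) on a 70 x 110 mm foot; pocket 22 x 74 mm, 43 mm deep, long side along y; the pliers stand in it with their y along this y, either way round
- cups: bystander: stack of upturned clear cups, 56 mm across, 140 mm tall, between rack and stand; origin under its middle
- tin: bystander: small grey tin, 91 mm across, 98 mm tall, before the low end of the stand; origin under its middle
- toner: bystander: small dropper bottle, 42 mm across, 118 mm tall, beside the stand; origin under its middle
- mixcup: bystander: clear mixing cup, 89 mm across, 108 mm tall, behind the rack; origin under its middle

How it is judged:
By the outcome, as a careful person would: the job done as asked, in the order asked, and still so for the second after the job is handed in, with the robot touching nothing.
It also fails if it takes over 69 s, if anything falls off the work surface, if the arm or the gripper's body presses on something with over 40 N, if the wrist force passes 120 N, or if a joint passes its speed limit or range.

ROBOT

A 6-joint arm with a two-finger parallel gripper is mounted at the origin on a cart in front of the work surface, level with it; the furniture and walls round the work are solid. World frame = base frame: x ahead of the robot, y to its left, z up, the work surface at z = 0. Lengths are in m, angles in rad, forces in N, time in s.
With the tool pointing down it reaches from about 0.25 to 0.725 m from the base axis. Payload 4 kg.
Tool frame: the origin (TCP) lies midway between the tips of the shut fingers; the grasp point (between the pads) lies 19 mm behind it; z points along the fingers, y is the line along which they close (so a half turn about z gives the same grasp; the last joint's range is limited). The gripper opens to 85 mm and grips with 20 to 120 N. Pads are 22 mm wide; open, the fingers measure 114 mm over their backs; the gripper's body (76 mm by 85 mm) begins 54 mm behind the grasp point. The pads swing forward as they close: fully open they stand 13 mm farther back than shut.
Start: joints at [1.146, 0.241, 0.005, 1.335, 0, 1.571], TCP at [0.206, 0.456, 0.195] pointing down, gripper open.
Joint ranges: [-2.72, 2.72], [-1.05, 1.87], [-1.09, 1.28], [-1.99, 2.15], [-1.42, 1.44], [-3.14, 3.14]. Speed limits (rad/s): [2.79, 2.79, 3.14, 3.14, 3.14, 3.14].

INTERFACE

Orientations are given as a unit quaternion [x, y, z, w].
In Python, from workcell import bot gives the robot as it stands.
- The arm moves only by the tool play_rows, never from a script. Its argument "moves" is a list of rows, each a list of 3 entries, a list of its own where there are three numbers: the opening, from -1 (shut) to 1 (fully open), then the shift along the tool's x, y, z in cm, then the turn, a rotation vector about the tool's x, y, z in rad. A call has 1 to 12 rows; each row shifts and turns the commanded pose from where the row before left it, along the tool's axes as they then stand; what a row does not reach is not made up. A row lasts 1/12 s, in which the tool goes at most 41.7 mm and 7.16 degrees, less where a joint would pass 70% of its speed; a pose out of reach is approached as far as the arm can. A call is refused whole if a number of a shift passes 4.17 or a number of a turn 0.125, either way. A call with a gripper value outside its range is refused whole. The fingers move at their own pace and stop on an object; the grip force is fixed at half the most. Time passes only in rows, so rows that do not move let the fingers close. It gives the time, the measured TCP pose, the force and the opening at its end, in the units of the state.
- bot.get_obs(): the state, without advancing time (a new reading comes with each control period).
- bot.camera(name): name is "side" or "top"; returns (picture, depth): 420x560x3 uint8, red, green, blue; 420x560 float32, m along the optical axis (not along the pixel's ray), 0 where there is no reading.
- bot.camera_info(name): a dict with "K" (3x3 intrinsics, pixels), "k1" (the pictures are not rectified: a ray, as slopes to the right and down, at radius r is drawn at 1 + k1 r^2 times it, then the intrinsics apply), "world_from_camera" (4x4, takes a point from camera to world coordinates). Camera axes: x right, y up, looking along -z (the intrinsics and any distortion apply to the point x, -y, -z); pixel columns grow to the right and rows downward; lengths in m; the calibration is good to about 2 mm. A picture is of the moment at which its call begins. camera_info takes no time and is no camera call.
- bot.job_done(): hands the job in, once; it reports no verdict.
The state is a dict: "clock": time; "joint_pos": joint angles; "joint_vel": joint speeds; "tau": joint torques, N m; "eef_pos": TCP position; "tool_rot": TCP orientation; "ft_force": force on the tool from outside, world axes, zero at the start; "ft_torque": the same for the moment, N m; "grip_width": finger opening in m.
Only numpy, scipy, OpenCV 4.12 (cv2) and the standard library are available. Lean on these libraries where they do the work, as an engineer would, in place of code of your own. Each camera call takes 0.05 s, during which the arm holds its last target. There are 200 camera calls.

## Working session

There is one attempt and no reset: what is moved stays moved. The work goes in short steps, Python scripts to look and compute and a tool call to move; the robot and the scene stay as the last step left them, time stands still between calls to the robot, and variables do not carry over. Pictures are saved under pics/ and viewed, on a budget of 10 in all, crops included, one or two more only if the job needs it, and the job is handed in when it is done.

Besides the shell and the picture viewer there is one more tool, called after "Request:" by a JSON object that holds its "method" and its "body", one argument or row to a line. play_rows: Moves the arm, as the interface text tells. Its arguments: {"type":"object","properties":{"moves":{"type":"array"}},"required":["moves"]}

```bash
ls; mkdir -p pics; python3 - <<'E'
from workcell import bot
import cv2,numpy as np
np.set_printoptions(precision=4,suppress=True)
for n in("side","top"):
    p,d=bot.camera(n); np.savez(f"pics/{n}0.npz",p=p,d=d)
    cv2.imwrite(f"pics/{n}0.png",p[:,:,::-1]); print(n,bot.camera_info(n))
print(bot.get_obs())
E
```

```text
pics
side {'K': array([[399.8018,   0.    , 271.904 ],
       [  0.    , 399.8018, 206.8958],
       [  0.    ,   0.    ,   1.    ]]), 'k1': 0.01738095537117815, 'world_from_camera': array([[ 0.9689,  0.1492, -0.1975,  0.3753],
       [-0.2475,  0.5947, -0.7649, -0.8453],
       [ 0.0033,  0.79  ,  0.6131,  0.8024],
       [ 0.    ,  0.    ,  0.    ,  1.    ]])}
top {'K': array([[408.8712,   0.    , 282.0906],
       [  0.    , 408.8712, 209.0149],
       [  0.    ,   0.    ,   1.    ]]), 'k1': -0.05339936585625537, 'world_from_camera': array([[-0.1216,  0.9719, -0.2015,  0.4459],
       [-0.9926, -0.1193,  0.0235, -0.0093],
       [-0.0012,  0.2028,  0.9792,  0.9998],
       [ 0.    ,  0.    ,  0.    ,  1.    ]])}
{'clock': 0.1, 'joint_pos': array([ 1.146 ,  0.2414,  0.0038,  1.3352, -0.    ,  1.5708]), 'joint_vel': array([ 0.0008, -0.0014,  0.0022,  0.0007,  0.0012, -0.0003]), 'tau': array([ -0.0001, -37.3137,  25.3011,   0.0109,  -0.    ,  -0.    ]), 'eef_pos': array([0.2058, 0.455 , 0.1937]), 'tool_rot': array([ 0.2108,  0.9775, -0.001 , -0.0002]), 'ft_force': array([-0.2051,  0.2638,  0.1539]), 'ft_torque': array([-0.0348,  0.0579, -0.0336]), 'grip_width': 0.08525814866649636}
```

```bash
python3 -c "
import cv2,numpy as np
a=cv2.imread('pics/side0.png');b=cv2.imread('pics/top0.png')
cv2.imwrite('pics/both.png',np.vstack([cv2.resize(a,(400,300)),cv2.resize(b,(400,300))]))"
```

```text
(no output)
```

View pics/side0.png

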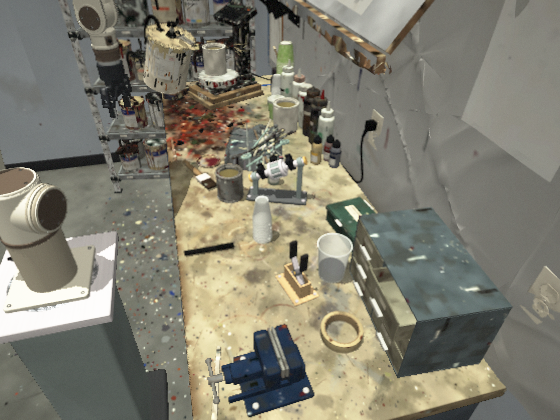

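View pics/top0.png

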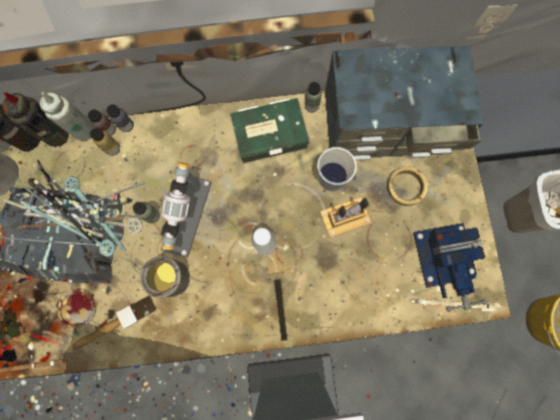

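```bash
cat > h.py <<'E'
import cv2,numpy as np
np.set_printoptions(precision=4,suppress=True)
from workcell import bot
from scipy.spatial.transform import Rotation as R
def ray(n,px):
    c=bot.camera_info(n);K=c["K"];T=c["world_from_camera"]
    d=np.array([(px[0]-K[0,2])/K[0,0],(px[1]-K[1,2])/K[1,1]]);s=d.copy()
    for _ in range(10): s=d/(1+c["k1"]*(s@s))
    v=np.array([s[0],-s[1],-1.]); return T[:3,3],T[:3,:3]@v
def onz(n,px,z): o,v=ray(n,px); return o+v*(z-o[2])/v[2]
def atd(n,px,d): o,v=ray(n,px); return o+v*d
def proj(n,P):
    c=bot.camera_info(n);T=c["world_from_camera"];K=c["K"]
    q=(np.asarray(P)-T[:3,3])@T[:3,:3]; s=np.array([q[0],-q[1]])/-q[2]; s=s*(1+c["k1"]*(s@s))
    return s*[K[0,0],K[1,1]]+K[:2,2]
def tri(pa,pb,a="side",b="top"):
    o1,v1=ray(a,pa);o2,v2=ray(b,pb)
    t=np.linalg.lstsq(np.c_[v1,-v2],o2-o1,rcond=None)[0]
    p,q=o1+v1*t[0],o2+v2*t[1]; return (p+q)/2,np.linalg.norm(p-q)
def crop(p,x,y,w,h,W,H): 
    return cv2.resize(p[y:y+h,x:x+w,::-1],(W,H),interpolation=cv2.INTER_CUBIC)
E
python3 - <<'E'
from h import *
s=np.load("pics/side0.npz");t=np.load("pics/top0.npz")
a=crop(s["p"],240,145,80,60,400,300);b=crop(s["p"],262,230,80,60,400,300)
c=crop(t["p"],140,155,80,100,400,500)[:,:,];c=crop(t["p"],135,150,107,110,400,300) if 0 else crop(t["p"],138,155,80,100,400,500)
d=crop(t["p"],305,180,80,60,400,300)
im=np.zeros((600,800,3),np.uint8)
im[:300,:400]=a;im[300:,:400]=b
c=crop(t["p"],140,158,80,60,400,300); im[:300,400:]=c
im[300:,400:]=d
cv2.imwrite("pics/m1.png",im)
# depth along sample
for n,D in(("side",s["d"]),("top",t["d"])): print(n,D.min(),D.max())
E
```

```text
side 0.0 3.2479618
top 0.0 2.0045671
```

View pics/m1.png

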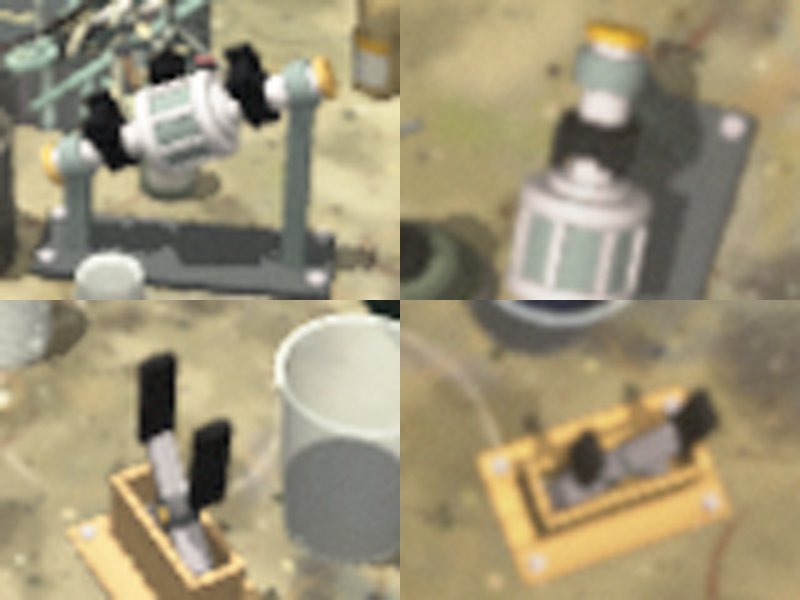

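```bash
cat >> h.py <<'E'
def cloud(n,p,d):
    c=bot.camera_info(n);K=c["K"];T=c["world_from_camera"];H,W=d.shape
    u,v=np.meshgrid(np.arange(W),np.arange(H)); pts=np.stack([u,v],-1).reshape(-1,1,2).astype(np.float64)
    s=cv2.undistortPoints(pts,K,np.array([c["k1"],0,0,0,0.])).reshape(H,W,2)
    q=np.stack([s[...,0],-s[...,1],-np.ones((H,W))],-1)*d[...,None]
    return q@T[:3,:3].T+T[:3,3]
E
python3 - <<'E'
from h import *
C={}
for n in("top","side"):
    z=np.load(f"pics/{n}0.npz");P=cloud(n,z["p"],z["d"]);C[n]=(z["p"].astype(int),P,z["d"])
    p=C[n][0];hsv=cv2.cvtColor(z["p"],cv2.COLOR_RGB2HSV)
    ok=z["d"]>0
    st=ok&(P[...,1]>.12)&(P[...,1]<.36)&(P[...,0]>.38)&(P[...,0]<.72)&(P[...,2]>.05)&(P[...,2]<.25)
    print(n,"table z",np.median(P[...,2][ok&(abs(P[...,0]-.4)<.05)&(abs(P[...,1]+.0)<.2)]))
    blk=(p.max(-1)<50)
    def blobs(m,name,amin=8):
        k,l,s,c=cv2.connectedComponentsWithStats(m.astype(np.uint8))
        for i in range(1,k):
            if s[i,4]>=amin:
                Q=P[l==i]; print(n,name,s[i],c[i],"mean",Q.mean(0),"min",Q.min(0),"max",Q.max(0))
    blobs(st&blk,"blk")
    yel=(hsv[...,0]>15)&(hsv[...,0]<30)&(hsv[...,1]>150)&(hsv[...,2]>120)
    blobs(st&yel&(P[...,2]>.06),"yel",4)
    rk=ok&(P[...,1]<-.05)&(P[...,1]>-.3)&(P[...,0]>.35)&(P[...,0]<.6)
    blobs(rk&blk&(P[...,2]>.06),"hand")
    wood=rk&(P[...,2]>.04)&(P[...,2]<.053)&(hsv[...,1]>90)
    blobs(wood,"rim")
    foot=rk&(P[...,2]>.002)&(P[...,2]<.055)&(hsv[...,1]>90)
    k,l,s,c=cv2.connectedComponentsWithStats(foot.astype(np.uint8))
    i=1+np.argmax(s[1:,4]);Q=P[l==i];print("rack rect",cv2.minAreaRect((Q[:,:2]*1000).astype(np.float32)))
    base=ok&(P[...,1]>.1)&(P[...,1]<.38)&(P[...,0]>.38)&(P[...,0]<.75)&(P[...,2]>.004)&(P[...,2]<.02)&(hsv[...,1]<60)&(hsv[...,2]<140)
    k,l,s,c=cv2.connectedComponentsWithStats(base.astype(np.uint8));i=1+np.argmax(s[1:,4]);Q=P[l==i];print("base",s[i],cv2.minAreaRect((Q[:,:2]*1000).astype(np.float32)),Q[:,2].mean())
    for nm,lo,hi in(("tall",(.2,-.35),(.62,.4)),):
        m=ok&(P[...,0]>lo[0])&(P[...,0]<hi[0])&(P[...,1]>lo[1])&(P[...,1]<hi[1])&(P[...,2]>.07)&(P[...,2]<.2); blobs(m,"tall",40)
E
```

```text
top table z -0.00014175201815924687
top yel [163 245  10   4  17] [167.8235 247.1765] mean [0.5792 0.2363 0.0795] min [0.5765 0.2278 0.0735] max [0.5857 0.2475 0.0837]
top rim [332 219  19   6  35] [339.4571 221.7143] mean [ 0.595  -0.1634  0.0464] min [ 0.5905 -0.1895  0.0401] max [ 0.6    -0.1468  0.0508]
rack rect ((583.514892578125, -192.13958740234375), (33.19272994995117, 113.4217300415039), 0.15905754268169403)
base [ 162  179   49   78 1150] ((662.6965942382812, 201.1297149658203), (64.30433654785156, 198.14427185058594), 66.24836730957031) 0.009530769177378101
top tall [351 201  18  13 113] [360.0708 206.9735] mean [ 0.6134 -0.2047  0.1043] min [ 0.607  -0.2159  0.0708] max [ 0.6199 -0.1902  0.1386]
top tall [339 206   9  13  80] [342.7875 211.875 ] mean [ 0.6044 -0.1622  0.1191] min [ 0.5961 -0.1799  0.0724] max [ 0.6149 -0.1566  0.1397]
top tall [161 226  18  23 309] [168.9676 236.6019] mean [0.5997 0.2273 0.0977] min [0.5765 0.2038 0.0706] max [0.6198 0.2504 0.1277]
top tall [252 229  24  23 448] [263.3996 239.8996] mean [0.5637 0.0179 0.1215] min [ 0.5442 -0.0076  0.0701
[... 1129 characters left out ...]
896950064
side tall [215 163  28  24 448] [228.2746 174.0781] mean [0.5108 0.2491 0.0885] min [0.4678 0.2061 0.0701] max [0.5562 0.3011 0.1031]
side tall [248 162  17  19 186] [256.8656 172.5054] mean [0.5998 0.2206 0.0981] min [0.5721 0.2027 0.0707] max [0.62   0.2492 0.1295]
side tall [252 196  20  30 462] [261.1082 211.0238] mean [0.5642 0.0062 0.1109] min [ 0.5399 -0.0095  0.0704] max [0.5949 0.0396 0.1449]
side tall [289 240   9  27 192] [292.9688 252.401 ] mean [ 0.6047 -0.1676  0.1059] min [ 0.5947 -0.1833  0.0701] max [ 0.6145 -0.1581  0.1409]
side tall [296 254  10  19 108] [301.5648 262.9907] mean [ 0.6117 -0.2142  0.1134] min [ 0.6056 -0.2189  0.0713] max [ 0.6198 -0.1949  0.1406]
```

```bash
python3 - <<'E'
from h import *
o=np.array([.661,.2025,.11]);yaw=-.41
S=R.from_euler("ZY",[yaw,-np.radians(25)]).as_matrix()
im=np.zeros((600,800,3),np.uint8)
for n in("top","side"):
    z=np.load(f"pics/{n}0.npz");P=cloud(n,z["p"],z["d"]);q=(P-o)@S
    dark=z["p"].max(-1)<75
    cam=(bot.camera_info(n)["world_from_camera"][:3,3]-o)@S; print(n,"cam ang",np.arctan2(-cam[1],cam[2]))
    for s in(-.05,.05):
        m=(abs(q[...,0]-s)<.022)&(np.hypot(q[...,1],q[...,2])<.045)&dark&(z["d"]>0)
        Q=q[m];r=np.hypot(Q[:,1],Q[:,2]);a=np.arctan2(-Q[:,1],Q[:,2])
        print(n,s,len(Q),"x",Q[:,0].min(),Q[:,0].max(),Q[:,0].mean())
        k=np.argsort(-Q[:,2])[:]
        e=r>.021
        print(np.c_[np.argwhere(m)[e][:,::-1],Q[e]*1000].round(1)[:40])
    # pipe/housing check
    m=(abs(q[...,0])<.025)&(np.hypot(q[...,1],q[...,2])<.04)&(z["d"]>0);r=np.hypot(q[m][:,1],q[m][:,2]);A=np.c_[2*q[m][:,1:],np.ones(m.sum())];c=np.linalg.lstsq(A,(q[m][:,1:]**2).sum(1),rcond=None)[0];print("housing axis",c[:2],np.sqrt(c[2]+c[0]**2+c[1]**2))
    m=(np.hypot(q[...,1],q[...,2])<.036)&(np.hypot(q[...,1],q[...,2])>.024)&(abs(q[...,0])<.045)&~dark&(z["d"]>0);print("housing x",np.percentile(q[m][:,0],[2,98]))
s=np.load("pics/side0.npz")["p"];t=np.load("pics/top0.npz")["p"]
im[:300,:400]=crop(s,250,158,24,18,400,300);im[300:,:400]=crop(s,277,150,24,18,400,300)
im[:300,400:]=crop(t,156,228,24,18,400,300);im[300:,400:]=crop(t,168,170,24,18,400,300)
im=np.clip(im.astype(float)*1.8,0,255).astype(np.uint8)
cv2.imwrite("pics/m2.png",im)
for px in((345.8,217),): print("foot c",onz("top",px,.005))
print("handles",onz("top",(305+188/5,180+143/5),.137),onz("top",(305+300/5,180+103/5),.137),onz("side",(262+158/5,230+58/5),.137),onz("side",(262+212/5,230+124/5),.137))
E
```

```text
top cam ang 0.3167752479004547
top -0.05 130 x -0.068975390738876 -0.03526471346055688 -0.04421494850772924
[[165.  224.  -37.3  11.4  21.4]
 [165.  225.  -37.3   8.8  27.4]
 [164.  226.  -37.4   8.   34.8]
 [165.  226.  -39.5   8.3  27.6]
 [163.  227.  -39.4   8.9  37.1]
 [164.  227.  -39.3   7.3  35.6]
 [165.  227.  -41.6   7.8  27.8]
 [175.  227.  -36.5 -12.9  23.5]
 [176.  227.  -35.3 -15.6  25.1]
 [177.  227.  -37.4 -15.4  17.6]
 [163.  228.  -42.    8.8  36.1]
 [164.  228.  -42.3   7.5  33.7]
 [165.  228.  -43.5   7.   28.9]
 [166.  228.  -42.4   4.4  30. ]
 [167.  228.  -43.5   3.8  25.2]
 [168.  228.  -42.7   1.5  25.5]
 [169.  228.  -42.1  -0.7  25.4]
 [172.  228.  -41.5  -6.1  21.6]
 [174.  228.  -37.1 -13.2  29.8]
 [175.  228.  -37.  -14.9  28.3]
 [176.  228.  -36.2 -17.1  28.5]
 [177.  228.  -37.5 -17.7  23.2]
 [163.  229.  -44.8   8.9  34.8]
 [164.  229.  -44.5   7.1  33.7]
 [165.  229.  -44.8   5.7  31.2]
 [166.  229.  -45.5   4.8  27.6]
 [167.  229.  -44.    1.8  29.7]
 [168.  229.  -43.7  -0.1  28.8]
 [169.  229.  -44.1  -1.3  26. ]
 [170.  229.  -41.3  -5.4  31.5]
 [
[... 4155 characters left out ...]
   11.7  20.1]
 [291.  158.   57.5  10.1  19.8]
 [286.  159.   49.3 -12.6  33.1]
 [287.  159.   54.1 -17.6  34.5]
 [288.  159.   56.3 -15.7  32.5]
 [289.  159.   59.  -14.9  31.1]
 [286.  160.   50.4 -19.5  33.2]
 [287.  160.   54.2 -21.9  33.4]
 [288.  160.   56.1 -19.1  31. ]
 [289.  160.   59.1 -19.2  30. ]
 [290.  160.   60.2 -14.2  26.4]
 [285.  161.   46.  -19.5  31. ]
 [286.  161.   50.4 -23.5  31.9]
 [287.  161.   52.4 -20.8  29.6]
 [288.  161.   54.7 -19.2  27.7]]
housing axis [0.0013 0.0032] 0.025318019072714085
housing x [-0.0216  0.0308]
foot c [ 0.6113 -0.1874  0.005 ]
handles [ 0.6084 -0.1598  0.137 ] [ 0.62   -0.2108  0.137 ] [ 0.6068 -0.162   0.137 ] [ 0.6183 -0.2118  0.137 ]
```

View pics/m2.png

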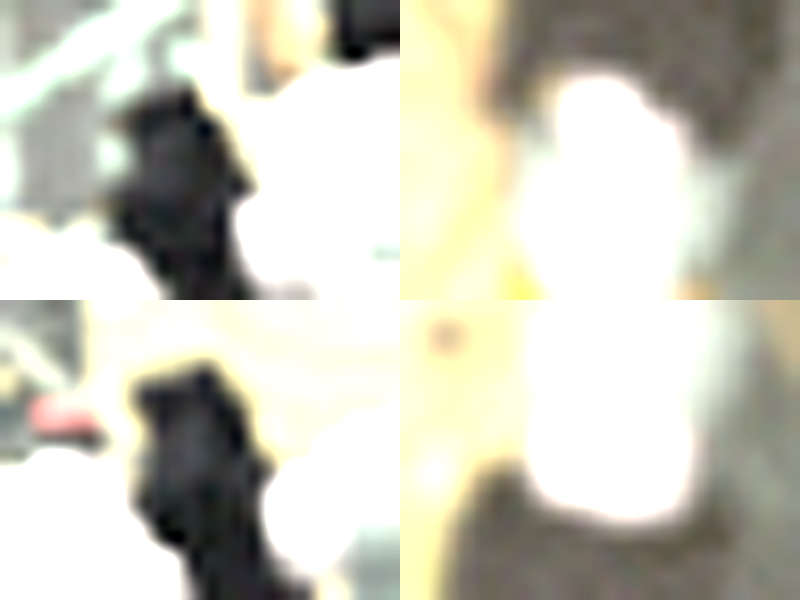

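```bash
cat >> h.py <<'E'
O=np.array([.661,.2025,.11]);S=R.from_euler("ZY",[-.41,-np.radians(25)]).as_matrix()
FL=np.diag([-1.,1,-1])
def clip(s,phi=.19,y=-.0051,z=.0265): # mouth point and tool rotation at a clip, s along pipe
    return O+S@[s,y,z], S@R.from_euler("x",phi).as_matrix()@FL
def down(a): # tool down, tool y at world angle a
    y=np.array([np.cos(a),np.sin(a),0]);z=np.array([0,0,-1.]);return np.c_[np.cross(y,z),y,z]
def go(pos,Rt):
    o=bot.get_obs();Rc=R.from_quat(o["tool_rot"]).as_matrix()
    rv=R.from_matrix(Rc.T@Rt).as_rotvec();d=(np.asarray(pos)-o["eef_pos"])*100
    print("t",o["clock"],"pos",o["eef_pos"],"w",o["grip_width"],"F",o["ft_force"],"M",o["ft_torque"])
    print("target",np.asarray(pos),"rotvec",rv,"rows",np.abs(rv).max()/.12)
    print("shift cm: tool now",Rc.T@d,"| after turn",Rt.T@d,"rows",np.linalg.norm(d)/4)
E
python3 - <<'E'
from h import *
go((.613,-.1865,.26),down(1.771))
E
```

```text
t 0.1 pos [0.2058 0.455  0.1937] w 0.08525814866649636 F [-0.2051  0.2638  0.1539] M [-0.0348  0.0579 -0.0336]
target [ 0.613  -0.1865  0.26  ] rotvec [-0.0019 -0.0006 -0.625 ] rows 5.20831184627076
shift cm: tool now [-63.5391 -41.6757  -6.5501] | after turn [-27.1512 -70.9635  -6.632 ] rows 19.067292766946107
```

Request:
{"method": "play_rows", "body": {
  "moves": [
    [1,[0,0,-1.32],[0,0,-0.125]],
    [1,[0,0,-1.32],[0,0,-0.125]],
    [1,[0,0,-1.32],[0,0,-0.125]],
    [1,[0,0,-1.32],[0,0,-0.125]],
    [1,[0,0,-1.32],[0,0,-0.125]],
    [1,[-1.35,-3.5,0],[0,0,0]],
    [1,[-1.35,-3.5,0],[0,0,0]],
    [1,[-1.35,-3.5,0],[0,0,0]],
    [1,[-1.35,-3.5,0],[0,0,0]],
    [1,[-1.35,-3.5,0],[0,0,0]],
    [1,[-1.35,-3.5,0],[0,0,0]],
    [1,[-1.35,-3.5,0],[0,0,0]]
  ]
}}

```text
clock: 1.1
eef_pos: [0.3477, 0.2325, 0.2602]
tool_rot: [-0.1, 0.995, -0.0, -0.0]
ft_force: [0.2, 0.1, 0.7]
grip_width: 0.0854
```

Request:
{"method": "play_rows", "body": {
  "moves": [
    [1,[-1.35,-3.5,0],[0,0,0]],
    [1,[-1.35,-3.5,0],[0,0,0]],
    [1,[-1.35,-3.5,0],[0,0,0]],
    [1,[-1.35,-3.5,0],[0,0,0]],
    [1,[-1.35,-3.5,0],[0,0,0]],
    [1,[-1.35,-3.5,0],[0,0,0]],
    [1,[-1.35,-3.5,0],[0,0,0]],
    [1,[-1.35,-3.5,0],[0,0,0]],
    [1,[-1.35,-3.5,0],[0,0,0]],
    [1,[-1.35,-3.5,0],[0,0,0]],
    [1,[-1.35,-3.5,0],[0,0,0]],
    [1,[-1.35,-3.5,0],[0,0,0]]
  ]
}}

```text
clock: 2.1
eef_pos: [0.5901, -0.1469, 0.2599]
tool_rot: [-0.1, 0.995, 0.0, -0.0]
ft_force: [0.8, 0.2, 0.9]
grip_width: 0.0858
```

```bash
python3 - <<'E'
from h import *
go((.613,-.1865,.26),down(1.771))
E
```

```text
t 2.1 pos [ 0.5901 -0.1469  0.2599] w 0.08578664125264011 F [0.7519 0.1827 0.8673] M [-0.0262 -0.0235 -0.018 ]
target [ 0.613  -0.1865  0.26  ] rotvec [ 0.0005 -0.0009 -0.0003] rows 0.007492631009710143
shift cm: tool now [-1.4606 -4.3399 -0.0161] | after turn [-1.4593 -4.3403 -0.0125] rows 1.1447727375114507
```

Request:
{"method": "play_rows", "body": {
  "moves": [
    [1,[-0.75,-2.2,0],[0,0,0]],
    [1,[-0.75,-2.2,0],[0,0,0]],
    [1,[0,0,3],[0,0,0]],
    [1,[0,0,3],[0,0,0]],
    [1,[0,0,3],[0,0,0]],
    [1,[0,0,0.5],[0,0,0]],
    [1,[0,0,0],[0,0,0]]
  ]
}}

```text
clock: 2.68
eef_pos: [0.6108, -0.1846, 0.1622]
tool_rot: [-0.1, 0.995, 0.001, -0.003]
ft_force: [0.7, -0.4, 1.6]
grip_width: 0.0854
```

```bash
python3 - <<'E'
from h import *
go((.613,-.1865,.091),down(1.771))
im=np.zeros((400,800,3),np.uint8)
for i,n in enumerate(("side","top")):
    p,d=bot.camera(n); np.savez(f"pics/{n}1.npz",p=p,d=d); o=bot.get_obs()["eef_pos"]
    print(n,proj(n,o)); x,y=proj(n,o).astype(int)
    im[:,400*i:400*i+400]=crop(p,x-40,y-30,80,80,400,400); print("crop org",x-40,y-30)
cv2.imwrite("pics/g1.png",im)
E
```

```text
t 2.6833 pos [ 0.6108 -0.1846  0.1622] w 0.08543716330676654 F [ 0.7078 -0.3637  1.5944] M [ 0.0141 -0.0132  0.0103]
target [ 0.613  -0.1865  0.091 ] rotvec [ 0.0036 -0.0067 -0.0001] rows 0.05552618055148038
shift cm: tool now [-0.2271 -0.2523  7.1162] | after turn [-0.1797 -0.227   7.1184] rows 1.781061202561333
side [299.1685 238.9136]
crop org 259 208
top [356.3348 201.7576]
crop org 316 171
```

View pics/g1.png

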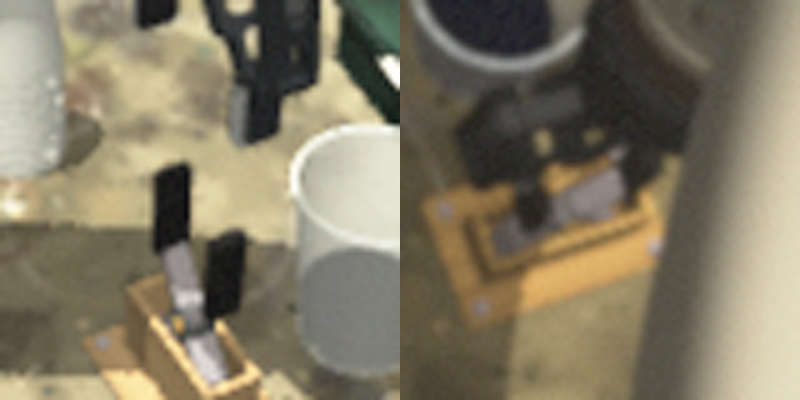

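Request:
{"method": "play_rows", "body": {
  "moves": [
    [1,[-0.1,-0.1,1.5],[0,0,0]],
    [1,[0,0,1.5],[0,0,0]],
    [1,[0,0,1.5],[0,0,0]],
    [1,[0,0,1.5],[0,0,0]],
    [1,[0,0,0.9],[0,0,0]],
    [1,[0,0,0],[0,0,0]],
    [0.4,[0,0,0],[0,0,0]],
    [0.4,[0,0,0],[0,0,0]],
    [0.4,[0,0,0],[0,0,0]],
    [0.4,[0,0,0],[0,0,0]],
    [0.4,[0,0,0],[0,0,0]]
  ]
}}

```text
clock: 3.7
eef_pos: [0.6148, -0.1862, 0.0974]
tool_rot: [-0.1, 0.995, -0.0, 0.001]
ft_force: [0.4, -1.7, -0.4]
grip_width: 0.0595
```

```bash
python3 - <<'E'
from h import *
go((.613,-.1865,.091),down(1.771))
E
```

```text
t 3.7 pos [ 0.6148 -0.1862  0.0974] w 0.0595387972448018 F [ 0.3582 -1.692  -0.4219] M [ 0.0039 -0.0524  0.0165]
target [ 0.613  -0.1865  0.091 ] rotvec [-0.0007  0.0013 -0.    ] rows 0.010547804348220275
shift cm: tool now [0.1835 0.0102 0.6387] | after turn [0.1827 0.0097 0.6389] rows 0.16614845249934126
```

Request:
{"method": "play_rows", "body": {
  "moves": [
    [0.33,[0,0,0],[0,0,0]],
    [0.33,[0,0,0],[0,0,0]],
    [0.33,[0,0,0],[0,0,0]],
    [0.33,[0,0,-0.5],[0,0,0]],
    [0.33,[0,0,-0.5],[0,0,0]],
    [0.33,[0,0,0],[0,0,0]]
  ]
}}

```text
clock: 4.2
eef_pos: [0.6152, -0.1863, 0.1081]
tool_rot: [-0.1, 0.995, -0.0, 0.001]
ft_force: [0.2, 0.1, 0.7]
grip_width: 0.0565
```

```bash
python3 - <<'E'
from h import *
go((.613,-.1865,.091),down(1.771))
im=np.zeros((400,800,3),np.uint8)
p,d=bot.camera("side");np.savez("pics/side2.npz",p=p,d=d);x,y=proj("side",bot.get_obs()["eef_pos"]).astype(int)
im[:,:400]=crop(p,x-40,y-40,80,80,400,400);P=np.load("pics/side1.npz")["p"];im[:,400:]=crop(P,x-40,y-40,80,80,400,400)
cv2.imwrite("pics/g2.png",im)
E
```

```text
t 4.2 pos [ 0.6152 -0.1863  0.1081] w 0.05654358060633505 F [0.2466 0.0617 0.6839] M [-0.0294 -0.032   0.0066]
target [ 0.613  -0.1865  0.091 ] rotvec [-0.0012  0.0022 -0.    ] rows 0.018208205136825542
shift cm: tool now [0.2259 0.0305 1.714 ] | after turn [0.2221 0.0285 1.7145] rows 0.43226377794928217
```

View pics/g2.png

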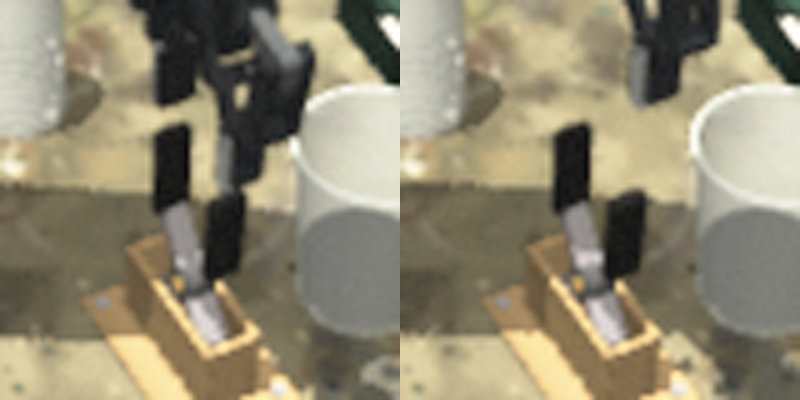

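```bash
python3 - <<'E'
from h import *
z=np.load("pics/side2.npz");P=cloud("side",z["p"],z["d"])
x,y=proj("side",bot.get_obs()["eef_pos"]).astype(int);x-=40;y-=40
for u,v in((175,60),(172,90),(172,100),(172,130),(172,150),(172,190),(230,150),(228,165),(228,180),(228,200),(228,230),(265,150),(250,165)):
    print(u,v,P[y+v//5,x+u//5])
E
```

```text
175 60 [ 0.608  -0.1567  0.1761]
172 90 [ 0.6049 -0.1603  0.1608]
172 100 [ 0.6064 -0.1567  0.1508]
172 130 [ 0.6047 -0.1639  0.1378]
172 150 [ 0.6048 -0.1652  0.1257]
172 190 [ 0.6049 -0.1679  0.1009]
230 150 [ 0.6133 -0.2245  0.1781]
228 165 [ 0.6126 -0.2215  0.1662]
228 180 [ 0.6138 -0.2198  0.1547]
228 200 [ 0.6168 -0.2138  0.1353]
228 230 [ 0.6168 -0.2166  0.1181]
265 150 [ 0.7011 -0.0521 -0.0002]
250 165 [ 0.6235 -0.2247  0.1665]
```

Request:
{"method": "play_rows", "body": {
  "moves": [
    [1,[0,0,-1.0],[0,0,0]],
    [1,[0,0,0],[0,0,0]],
    [1,[0,0,0],[0,0,0]],
    [1,[0,0,0],[0,0,0]],
    [1,[0,0,0],[0,0,0]],
    [1,[0,0,1],[0,0,0]],
    [1,[0,0,1],[0,0,0]],
    [1,[0,0,1],[0,0,0]],
    [1,[0,0,1],[0,0,0]],
    [1,[0,0,0],[0,0,0]],
    [1,[0,0,0],[0,0,0]]
  ]
}}

```text
clock: 5.17
eef_pos: [0.6132, -0.1857, 0.0748]
tool_rot: [-0.1, 0.995, 0.001, -0.001]
ft_force: [-0.2, 0.5, 0.5]
grip_width: 0.0854
```

```bash
python3 - <<'E'
from h import *
go((.613,-.1865,.091),down(1.771))
im=np.zeros((400,800,3),np.uint8)
p,d=bot.camera("side");np.savez("pics/side3.npz",p=p,d=d);x,y=proj("side",bot.get_obs()["eef_pos"]).astype(int)
im[:,:400]=crop(p,x-40,y-55,80,80,400,400);P=cloud("side",p,d)
for c in (x-8,x-6,x-5,x+5,x+6,x+8,x+10): print(c-x,np.c_[np.arange(-40,10,3),P[y-40:y+10:3,c]].round(3).tolist())
p,d=bot.camera("top");x,y=proj("top",bot.get_obs()["eef_pos"]).astype(int);im[:,400:]=crop(p,x-40,y-40,80,80,400,400)
cv2.imwrite("pics/g3.png",im)
E
```

```text
t 5.1667 pos [ 0.6132 -0.1857  0.0748] w 0.08542696906485459 F [-0.2267  0.5125  0.4557] M [0.0207 0.0127 0.0035]
target [ 0.613  -0.1865  0.091 ] rotvec [ 0.0015 -0.0028 -0.    ] rows 0.023318182253377583
shift cm: tool now [ 0.0398 -0.0675 -1.6205] | after turn [ 0.0353 -0.0699 -1.6205] rows 0.4056040225392129
-8 [[-40.0, 0.593, -0.169, 0.199], [-37.0, 0.603, -0.141, 0.164], [-34.0, 0.603, -0.143, 0.156], [-31.0, 0.603, -0.142, 0.145], [-28.0, 0.604, -0.142, 0.135], [-25.0, 0.645, -0.015, 0.003], [-22.0, 0.597, -0.164, 0.137], [-19.0, 0.597, -0.167, 0.129], [-16.0, 0.598, -0.164, 0.116], [-13.0, 0.597, -0.168, 0.11], [-10.0, 0.598, -0.166, 0.098], [-7.0, 0.597, -0.169, 0.09], [-4.0, 0.621, -0.099, 0.004], [-1.0, 0.605, -0.148, 0.046], [2.0, 0.604, -0.15, 0.037], [5.0, 0.604, -0.152, 0.028], [8.0, 0.595, -0.18, 0.048]]
-6 [[-40.0, 0.597, -0.174, 0.202], [-37.0, 0.598, -0.171, 0.19], [-34.0, 0.608, -0.141, 0.153], [-31.0, 0.609, -0.141, 0.144], [-28.0, 0.609, -0.143, 0.135], [-25.0, 0.651, -0.017, 0.004], [-22.0, 0.602, -0.165, 0.136], [-19.0, 0.601, -0.168, 0.129], [-16.0, 0.602, -0
[... 2126 characters left out ...]
, 0.16], [-7.0, 0.613, -0.236, 0.151], [-4.0, 0.615, -0.235, 0.14], [-1.0, 0.616, -0.234, 0.129], [2.0, 0.625, -0.212, 0.095], [5.0, 0.654, -0.139, 0.001], [8.0, 0.651, -0.15, 0.001]]
10 [[-40.0, 0.617, -0.223, 0.238], [-37.0, 0.619, -0.22, 0.226], [-34.0, 0.616, -0.229, 0.226], [-31.0, 0.616, -0.229, 0.218], [-28.0, 0.61, -0.246, 0.225], [-25.0, 0.611, -0.245, 0.216], [-22.0, 0.612, -0.246, 0.207], [-19.0, 0.612, -0.246, 0.198], [-16.0, 0.611, -0.249, 0.192], [-13.0, 0.612, -0.25, 0.184], [-10.0, 0.611, -0.252, 0.176], [-7.0, 0.616, -0.242, 0.157], [-4.0, 0.617, -0.242, 0.146], [-1.0, 0.618, -0.241, 0.135], [2.0, 0.663, -0.131, 0.002], [5.0, 0.66, -0.139, -0.0], [8.0, 0.656, -0.152, 0.002]]
```

View pics/g3.png

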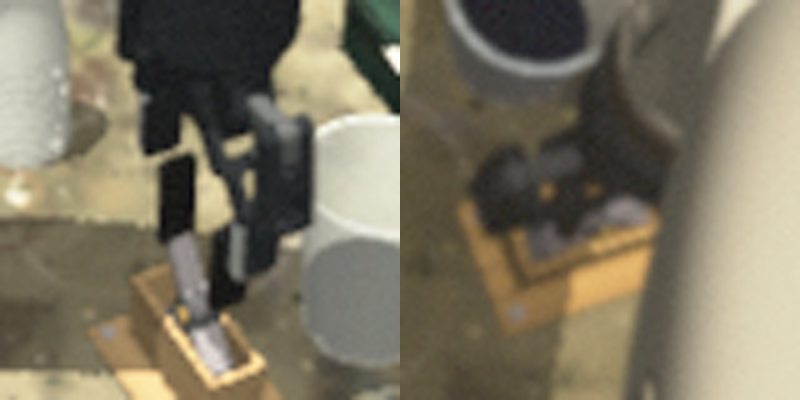

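Request:
{"method": "play_rows", "body": {
  "moves": [
    [1,[0,-0.1,1],[0,0,0]],
    [1,[0,0,1],[0,0,0]],
    [1,[0,0,0.3],[0,0,0]],
    [1,[0,0,0],[0,0,0]],
    [0.5,[0,0,0],[0,0,0]],
    [0.45,[0,0,0],[0,0,0]],
    [0.4,[0,0,0],[0,0,0]],
    [0.36,[0,0,0],[0,0,0]],
    [0.36,[0,0,0],[0,0,0]],
    [0.36,[0,0,0],[0,0,0]]
  ]
}}

```text
clock: 6.1
eef_pos: [0.6158, -0.1878, 0.0554]
tool_rot: [-0.1, 0.995, -0.001, 0.002]
ft_force: [-1.2, 0.5, 5.8]
grip_width: 0.0584
```

```bash
python3 - <<'E'
from h import *
go((.613,-.1865,.051),down(1.771))
E
```

```text
t 6.1 pos [ 0.6158 -0.1878  0.0554] w 0.05839436058755426 F [-1.2101  0.5432  5.8026] M [-0.2554  0.0674  0.0083]
target [ 0.613  -0.1865  0.051 ] rotvec [-0.0023  0.0029 -0.0002] rows 0.023895009334182305
shift cm: tool now [0.2468 0.1812 0.4369] | after turn [0.2455 0.1802 0.438 ] rows 0.13338415391675373
```

Request:
{"method": "play_rows", "body": {
  "moves": [
    [0.34,[0,0,0],[0,0,0]],
    [0.34,[0,0,0],[0,0,0]],
    [0.34,[0,0,0],[0,0,0]],
    [0.34,[0,0,-1],[0,0,0]],
    [0.34,[0,0,-1],[0,0,0]],
    [0.34,[0,0,-1],[0,0,0]],
    [0.34,[0,0,-1],[0,0,0]],
    [0.34,[0,0,-1],[0,0,0]],
    [0.34,[0,0,-1],[0,0,0]],
    [0.34,[0,0,0],[0,0,0]]
  ]
}}

```text
clock: 6.93
eef_pos: [0.6162, -0.1875, 0.1167]
tool_rot: [-0.1, 0.995, -0.001, 0.002]
ft_force: [0.1, -0.7, -1.0]
grip_width: 0.0572
```

```bash
python3 - <<'E'
from h import *
go((.613,-.1865,.051),down(1.771))
im=np.zeros((400,800,3),np.uint8)
for i,n in enumerate(("side","top")):
    p,d=bot.camera(n);np.savez(f"pics/{n}4.npz",p=p,d=d);x,y=proj(n,bot.get_obs()["eef_pos"]).astype(int)
    im[:,400*i:400*i+400]=crop(p,x-40,y-55,80,80,400,400);print(x-40,y-55)
cv2.imwrite("pics/g4.png",im)
E
```

```text
t 6.9333 pos [ 0.6162 -0.1875  0.1167] w 0.057168942582055446 F [ 0.0766 -0.6915 -0.9822] M [-0.0363 -0.0657 -0.0094]
target [ 0.613  -0.1865  0.051 ] rotvec [-0.0023  0.0043  0.    ] rows 0.035606161619082984
shift cm: tool now [0.322  0.1799 6.5699] | after turn [0.2939 0.1648 6.5716] rows 1.6450496469917404
259 199
312 151
```

View pics/g4.png

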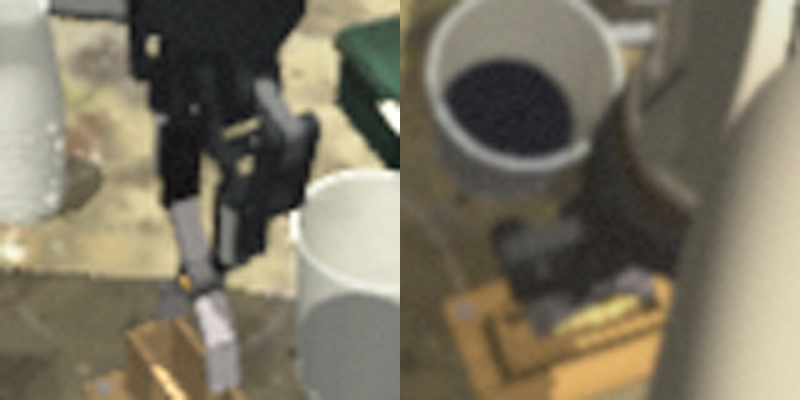

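```bash
cat >> h.py <<'E'
MO=.0437 # reported TCP to mouth along tool z
E
python3 - <<'E'
from h import *
z=np.load("pics/side4.npz");P=cloud("side",z["p"],z["d"])
for v in range(266,281): print(v,P[v,304],z["p"][v,304])
for s in(-.048,.052):
    m,Rt=clip(s); print("mouth",m,"tool z",Rt[:,2],"y",Rt[:,1]); pre=m-Rt[:,2]*(MO+.07); print("pre"); go(pre,Rt)
E
```

```text
266 [ 0.6204 -0.2094  0.0964] [215 206 202]
267 [ 0.6205 -0.2094  0.0929] [169 163 161]
268 [ 0.6203 -0.2105  0.0906] [145 140 137]
269 [ 0.6206 -0.2102  0.0867] [158 152 150]
270 [ 0.6201 -0.212   0.0852] [158 153 151]
271 [ 0.6201 -0.2125  0.0822] [157 153 150]
272 [ 0.6204 -0.2124  0.0785] [157 152 148]
273 [ 0.6204 -0.2129  0.0755] [155 151 148]
274 [ 0.6201 -0.2141  0.0733] [155 148 146]
275 [ 0.6196 -0.2157  0.0716] [153 148 146]
276 [ 0.6266 -0.1984  0.0477] [136 127 118]
277 [ 0.6252 -0.2024  0.0487] [111  98  76]
278 [ 0.6255 -0.2023  0.0448] [101  83  59]
279 [ 0.6261 -0.2013  0.0398] [103  86  61]
280 [ 0.6252 -0.2039  0.0392] [104  85  60]
mouth [0.6088 0.2196 0.1137] tool z [ 0.4559  0.0078 -0.89  ] y [0.3182 0.9324 0.1712]
pre
t 7.0333 pos [ 0.615  -0.1872  0.1142] w 0.05700846162947243 F [-0.5883 -0.1723 -2.2428] M [ 0.0341 -0.0167 -0.013 ]
target [0.557  0.2187 0.2149] rotvec [-0.0486 -0.4759  0.5574] rows 4.6447409538808575
shift cm: tool now [ -2.4001  40.9273 -10.0933] | after turn [ 15.2303  37.7257 -11.2907] rows 10.5554362596425
mouth [0.6919 0.1835 0.156 ] tool z [ 0.4559  0.0078 -0.89  ] y [0.3182 0.9324 0.1712]
pre
t 7.0333 pos [ 0.615  -0.1872  0.1142] w 0.05700846162947243 F [-0.5883 -0.1723 -2.2428] M [ 0.0341 -0.0167 -0.013 ]
target [0.6401 0.1826 0.2572] rotvec [-0.0486 -0.4759  0.5574] rows 4.6447409538808575
shift cm: tool now [ -9.8328  35.7309 -14.3068] | after turn [  5.2303  37.7257 -11.2907] rows 9.931228571122391
```

Request:
{"method": "play_rows", "body": {
  "moves": [
    [0.34,[0,0,-3.3],[0,0,0]],
    [0.34,[0,0,-3.3],[0,0,0]],
    [0.34,[0,0,-3.3],[0,0,0]],
    [0.34,[0,0,-3.3],[0,0,0]],
    [0.34,[-0.2,2,0],[0,0,0]],
    [0.34,[-0.2,3,0],[0,0,0]],
    [0.34,[-0.2,3.4,0],[0,0,0]],
    [0.34,[-0.2,3.4,0],[0,0,0]],
    [0.34,[-0.2,3.4,0],[0,0,0]],
    [0.34,[-0.2,3.4,0],[0,0,0]],
    [0.34,[-0.2,3.4,0],[0,0,0]],
    [0.34,[-0.2,3.4,0],[0,0,0]]
  ]
}}

```text
clock: 8.03
eef_pos: [0.5787, 0.0665, 0.2446]
tool_rot: [-0.1, 0.995, 0.0, -0.001]
ft_force: [0.4, -0.1, -1.0]
grip_width: 0.0572
```

Request:
{"method": "play_rows", "body": {
  "moves": [
    [0.34,[-0.2,3.4,0],[0,0,0]],
    [0.34,[-0.2,3.4,0],[0,0,0]],
    [0.34,[-0.2,3.4,0],[0,0,0]],
    [0.34,[-0.2,3.4,0],[0,0,0]],
    [0.34,[0,2,0],[0,0,0]],
    [0.34,[0,0,0],[-0.008,-0.079,0.093]],
    [0.34,[0,0,0],[-0.008,-0.079,0.093]],
    [0.34,[0,0,0],[-0.008,-0.079,0.093]],
    [0.34,[0,0,0],[-0.008,-0.079,0.093]],
    [0.34,[0,0,0],[-0.008,-0.079,0.093]],
    [0.34,[0,0,0],[-0.008,-0.079,0.093]],
    [0.34,[0,0,0],[0,0,0]]
  ]
}}

```text
clock: 9.03
eef_pos: [0.5506, 0.2182, 0.2406]
tool_rot: [0.177, 0.957, 0.044, 0.225]
ft_force: [-1.7, -0.9, -2.9]
grip_width: 0.0569
```

```bash
python3 - <<'E'
from h import *
m,Rt=clip(-.048);pre=m-Rt[:,2]*(MO+.05);go(pre,Rt)
E
```

```text
t 9.0333 pos [0.5506 0.2182 0.2406] w 0.05694918818325613 F [-1.6596 -0.8532 -2.8987] M [-0.0672  0.7517  0.0283]
target [0.5661 0.2189 0.1971] rotvec [-0.0062 -0.0088  0.0019] rows 0.07330656330711209
shift cm: tool now [ 0.5327 -0.1551  4.5806] | after turn [ 0.5727 -0.1844  4.5747] rows 1.1535219196593522
```

Request:
{"method": "play_rows", "body": {
  "moves": [
    [0.34,[0.25,-0.1,1.5],[0,0,0]],
    [0.34,[0.25,-0.1,1.5],[0,0,0]],
    [0.34,[0,0,1.5],[0,0,0]],
    [0.34,[0,0,1],[0,0,0]],
    [0.34,[0,0,0],[0,0,0]],
    [0.34,[0,0,0],[0,0,0]]
  ]
}}

```text
clock: 9.53
eef_pos: [0.5768, 0.2196, 0.1932]
tool_rot: [0.178, 0.956, 0.046, 0.227]
ft_force: [0.1, -0.1, -1.0]
grip_width: 0.0574
```

```bash
python3 - <<'E'
from h import *
m,Rt=clip(-.048);pre=m-Rt[:,2]*(MO+.0);go(pre,Rt)
im=np.zeros((400,800,3),np.uint8)
for i,n in enumerate(("side","top")):
    p,d=bot.camera(n);np.savez(f"pics/{n}5.npz",p=p,d=d);x,y=proj(n,m).astype(int)
    im[:,400*i:400*i+400]=crop(p,x-25,y-30,50,50,400,400);print(x-25,y-30)
    P=cloud(n,p,d);o=bot.get_obs();T=R.from_quat(o["tool_rot"]).as_matrix();q=(P-o["eef_pos"])@T*1000
    k=(abs(q[...,0])<30)&(abs(q[...,1])<60)&(q[...,2]>-20)&(q[...,2]<110)&(d>0)
    for (v,u),c,t in list(zip(np.argwhere(k),p[k],q[k])):
        if abs(t[0])<14 and t[2]>25 and abs(t[1])<40 and t[2]<100: print(n,u,v,c.max(),t.round(0).astype(int),end=";")
    print()
cv2.imwrite("pics/g5.png",im)
E
```

```text
t 9.5333 pos [0.5768 0.2196 0.1932] w 0.057440345745595735 F [ 0.1044 -0.1256 -1.0057] M [-0.0013  0.5606 -0.0231]
target [0.5889 0.2193 0.1526] rotvec [-0.003  -0.0049  0.0001] rows 0.041055850855276695
shift cm: tool now [ 0.6822 -0.3296  4.1688] | after turn [ 0.7027 -0.3422  4.1643] rows 1.059260926059178
234 138
side 255 149 137 [-1 27 31];side 252 150 92 [ 5 18 25];side 253 150 97 [ 2 17 26];side 254 150 103 [ 2 24 32];side 255 150 117 [-4 18 29];side 256 150 161 [-4 22 33];side 252 151 106 [ 9 21 31];side 253 151 103 [ 7 24 34];side 254 151 106 [ 1 18 31];side 255 151 108 [ 0 21 35];side 256 151 128 [-2 22 37];side 257 151 139 [-3 27 41];side 252 152 119 [10 19 34];side 253 152 105 [ 8 20 36];side 254 152 105 [ 6 24 39];side 255 152 104 [ 3 23 40];side 256 152 110 [ 1 25 42];side 257 152 134 [-4 22 41];side 253 153 94 [11 23 41];side 254 153 102 [ 8 23 42];side 255 153 107 [ 4 22 43];side 256 153 102 [ 1 21 43];side 257 153 110 [-1 24 46];side 254 154 139 [12 27 49];side 255 154 132 [ 7 24 48];side 253 157 148 [ -1 -17  27];side 253 158 151 [ -3 -23  26];side 249 159 126 [ 11 
[... 7643 characters left out ...]
36 99 [ -1 -29  46];top 176 237 111 [ -3 -25  33];top 177 237 110 [  0 -26  40];top 178 237 103 [  0 -28  42];top 179 237 96 [  1 -30  47];top 175 238 122 [ -3 -24  26];top 176 238 103 [  0 -26  34];top 177 238 104 [  1 -27  38];top 178 238 99 [  3 -28  44];top 179 238 94 [  4 -30  47];top 175 239 121 [  0 -25  26];top 176 239 100 [  2 -26  34];top 177 239 100 [  3 -28  38];top 178 239 97 [  5 -29  44];top 175 240 111 [  3 -25  28];top 176 240 100 [  5 -26  37];top 177 240 95 [  6 -28  40];top 178 240 88 [  7 -29  44];top 175 241 101 [  5 -25  30];top 176 241 94 [  6 -27  32];top 177 241 86 [  9 -28  42];top 174 242 100 [  6 -24  26];top 175 242 92 [  7 -26  29];top 174 243 91 [  9 -24  28];
```

View pics/g5.png

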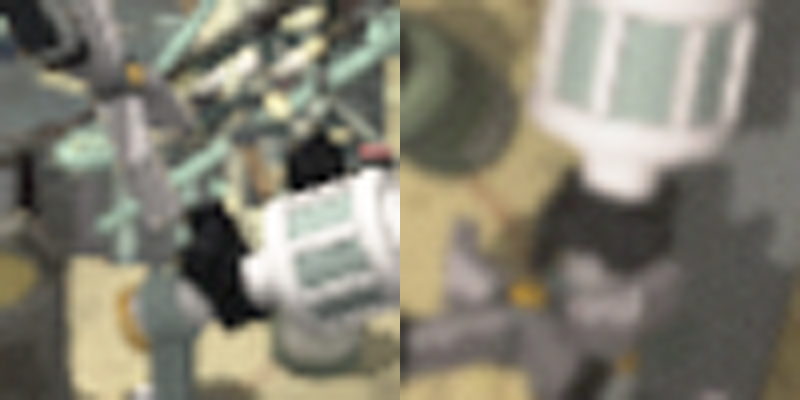

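Request:
{"method": "play_rows", "body": {
  "moves": [
    [0.34,[0.2,-0.17,0],[0,0,0]],
    [0.34,[0.2,-0.16,0],[0,0,0]],
    [0.34,[0,0,1],[0,0,0]],
    [0.34,[0,0,1],[0,0,0]],
    [0.34,[0,0,0.8],[0,0,0]],
    [0.34,[0,0,0.8],[0,0,0]],
    [0.34,[0,0,0.7],[0,0,0]],
    [0.34,[0,0,0],[0,0,0]],
    [0.34,[0,0,0],[0,0,0]]
  ]
}}

```text
clock: 10.38
eef_pos: [0.5914, 0.2183, 0.1523]
tool_rot: [0.178, 0.956, 0.046, 0.227]
ft_force: [-0.3, -0.1, -2.2]
grip_width: 0.057
```

```bash
python3 - <<'E'
from h import *
m,Rt=clip(-.048);go(m-Rt[:,2]*.04,Rt)
E
```

```text
t 10.3833 pos [0.5914 0.2183 0.1523] w 0.05704091072937217 F [-0.3424 -0.085  -2.1859] M [ 0.0146  0.5691 -0.0181]
target [0.5906 0.2193 0.1493] rotvec [-0.0028 -0.0043 -0.0005] rows 0.03573989149596892
shift cm: tool now [0.2364 0.0178 0.2273] | after turn [0.2373 0.0173 0.2264] rows 0.08210808212038861
```

Request:
{"method": "play_rows", "body": {
  "moves": [
    [0.2,[0,0,-0.05],[0,0,0]],
    [0.1,[0,0,-0.05],[0,0,0]],
    [0.05,[0,0,-0.05],[0,0,0]],
    [0,[0,0,-0.05],[0,0,0]],
    [-0.05,[0,0,0],[0,0,0]],
    [-0.05,[0,0,0],[0,0,0]]
  ]
}}

```text
clock: 10.88
eef_pos: [0.5916, 0.2195, 0.1573]
tool_rot: [0.178, 0.956, 0.048, 0.23]
ft_force: [-2.9, 1.6, 5.5]
grip_width: 0.0409
```

Request:
{"method": "play_rows", "body": {
  "moves": [
    [-0.1,[0,0,-0.05],[0,0,0]],
    [-0.15,[0,0,-0.05],[0,0,0]],
    [-0.2,[0,0,-0.05],[0,0,0]],
    [-0.25,[0,0,0],[0,0,0]],
    [-0.28,[0,0,0],[0,0,0]],
    [-0.28,[0,0,0],[0,0,0]],
    [-0.28,[0,0,0],[0,0,0]]
  ]
}}

```text
clock: 11.47
eef_pos: [0.5908, 0.2193, 0.1583]
tool_rot: [0.178, 0.956, 0.048, 0.229]
ft_force: [-3.7, 2.0, 6.8]
grip_width: 0.0318
```

```bash
python3 - <<'E'
from h import *
m,Rt=clip(-.048);go(m-Rt[:,2]*.04,Rt)
for i,n in enumerate(("side","top")):
    p,d=bot.camera(n);np.savez(f"pics/{n}6.npz",p=p,d=d)
    P=cloud(n,p,d);o=bot.get_obs();T=R.from_quat(o["tool_rot"]).as_matrix();q=(P-o["eef_pos"])@T*1000
    k=(abs(q[...,0]-5)<14)&(abs(q[...,1])<40)&(q[...,2]>20)&(q[...,2]<58)&(d>0)
    print(n,[(u,v,c.max())+tuple(t.round(0).astype(int)) for (v,u),c,t in zip(np.argwhere(k),p[k],q[k])][::3])
E
```

```text
t 11.4667 pos [0.5908 0.2193 0.1583] w 0.031840699091580674 F [-3.6748  2.0232  6.7979] M [0.5332 0.42   0.3272]
target [0.5906 0.2193 0.1493] rotvec [ 0.0011 -0.0013 -0.0007] rows 0.011211410956912082
shift cm: tool now [ 0.3974 -0.164   0.7827] | after turn [ 0.3986 -0.1629  0.7823] rows 0.22324510903563116
side [(np.int64(259), np.int64(160), np.uint8(126), np.int64(-3), np.int64(13), np.int64(27)), (np.int64(260), np.int64(161), np.uint8(140), np.int64(-4), np.int64(13), np.int64(32)), (np.int64(260), np.int64(162), np.uint8(117), np.int64(-3), np.int64(11), np.int64(35)), (np.int64(259), np.int64(163), np.uint8(93), np.int64(2), np.int64(11), np.int64(37)), (np.int64(256), np.int64(164), np.uint8(159), np.int64(2), np.int64(-11), np.int64(21)), (np.int64(259), np.int64(164), np.uint8(88), np.int64(2), np.int64(7), np.int64(38)), (np.int64(262), np.int64(164), np.uint8(159), np.int64(-3), np.int64(16), np.int64(48)), (np.int64(256), np.int64(165), np.uint8(155), np.int64(2), np.int64(-13), np.int64(23)), (np.int64(259), np.int64(165), np.uint8(112), np.int64(3), np.int64(5), np.i
[... 5080 characters left out ...]
160), np.int64(233), np.uint8(119), np.int64(7), np.int64(16), np.int64(30)), (np.int64(174), np.int64(233), np.uint8(132), np.int64(-2), np.int64(-13), np.int64(27)), (np.int64(177), np.int64(233), np.uint8(98), np.int64(5), np.int64(-17), np.int64(48)), (np.int64(176), np.int64(234), np.uint8(117), np.int64(2), np.int64(-17), np.int64(33)), (np.int64(174), np.int64(235), np.uint8(119), np.int64(5), np.int64(-13), np.int64(32)), (np.int64(172), np.int64(236), np.uint8(100), np.int64(5), np.int64(-11), np.int64(24)), (np.int64(175), np.int64(236), np.uint8(101), np.int64(7), np.int64(-16), np.int64(33)), (np.int64(173), np.int64(237), np.uint8(100), np.int64(8), np.int64(-13), np.int64(27))]
```

Request:
{"method": "play_rows", "body": {
  "moves": [
    [-0.33,[0,0,0],[0,0,0]],
    [-0.36,[0,0,0],[0,0,0]],
    [-0.4,[0,0,0],[0,0,0]],
    [-0.4,[0,0,0],[0,0,0]],
    [-0.4,[0,0,0],[0,0,0]]
  ]
}}

```text
clock: 11.98
eef_pos: [0.5908, 0.2194, 0.1586]
tool_rot: [0.178, 0.956, 0.048, 0.229]
ft_force: [-5.0, 2.2, 8.8]
grip_width: 0.0302
```

Request:
{"method": "play_rows", "body": {
  "moves": [
    [-0.2,[0,0,0],[0,0,0]],
    [-0.05,[0,0,0.05],[0,0,0]],
    [0.1,[0,0,0.05],[0,0,0]],
    [0.2,[0,0,0.05],[0,0,0]],
    [0.28,[0,0,0.05],[0,0,0]],
    [0.34,[0,0,0.05],[0,0,0]],
    [0.34,[0,0,0],[0,0,0]],
    [0.34,[0,0,-1.0],[0,0,0]],
    [0.34,[0,0,-1.2],[0,0,0]],
    [0.34,[0,0,-1.5],[0,0,0]],
    [0.34,[0,0,-1.5],[0,0,0]],
    [0.34,[0,0,0],[0,0,0]]
  ]
}}

```text
clock: 12.98
eef_pos: [0.5686, 0.2191, 0.2051]
tool_rot: [0.178, 0.955, 0.048, 0.231]
ft_force: [0.5, -0.5, -0.1]
grip_width: 0.0573
```

```bash
cat >> h.py <<'E'
def tool(n,p,d,xr=(-6,14)): # per 3mm tool-z slab: y extents of dark and of light points (mm)
    o=bot.get_obs();T=R.from_quat(o["tool_rot"]).as_matrix();q=(cloud(n,p,d)-o["eef_pos"])@T*1000
    k=(q[...,0]>xr[0])&(q[...,0]<xr[1])&(abs(q[...,1])<45)&(q[...,2]>24)&(q[...,2]<106)&(d>0);Q=q[k];c=p[k].max(-1)
    for z in range(24,106,4):
        s=(Q[:,2]>=z)&(Q[:,2]<z+4);f=lambda m:np.sort(Q[m&s][:,1]).round(0).astype(int).tolist()
        g=lambda m:(np.round([Q[m&s][:,0].min(),Q[m&s][:,0].max()]) if (m&s).any() else "")
        print(n,z,"dark",f(c<70),g(c<70),"light",f(c>=85),g(c>=85))
E
python3 - <<'E'
from h import *
m,Rt=clip(-.048);go(m-Rt[:,2]*.04,Rt)
im=np.zeros((400,800,3),np.uint8)
for i,n in enumerate(("side","top")):
    p,d=bot.camera(n);np.savez(f"pics/{n}7.npz",p=p,d=d);x,y=proj(n,m).astype(int)
    im[:,400*i:400*i+400]=crop(p,x-25,y-30,50,50,400,400); tool(n,p,d)
cv2.imwrite("pics/g7.png",im)
E
```

```text
t 12.9833 pos [0.5686 0.2191 0.2051] w 0.05730625505360707 F [ 0.5075 -0.495  -0.0706] M [0.0087 0.5145 0.0243]
target [0.5906 0.2193 0.1493] rotvec [ 0.003   0.0011 -0.0014] rows 0.02521585386705175
shift cm: tool now [ 0.5443 -0.2557  5.9588] | after turn [ 0.5382 -0.237   5.9601] rows 1.4972700999107824
side 24 dark []  light [-29, -28, -27, -26, -24, -24, -23, 17, 20, 22] [-5.  9.]
side 28 dark []  light [-26, -25, -24, -16, 21, 22, 22, 22, 27] [-5.  8.]
side 32 dark []  light [-30, -29, -27, -27, -26, -25, -25, -20, 20, 20, 22, 24, 24] [-5.  9.]
side 36 dark []  light [-28, -28, -28, -26, -26, -22, 21, 22, 23, 24, 30] [-4. 10.]
side 40 dark []  light [-30, -28, -27, -27, -25, -25, -22, 24, 25, 28] [-4. 11.]
side 44 dark []  light [-29, -28, -25, 25, 26, 27, 28] [-3.  9.]
side 48 dark []  light [] 
side 52 dark []  light [] 
side 56 dark []  light [] 
side 60 dark []  light [] 
side 64 dark []  light [] 
side 68 dark []  light [] 
side 72 dark []  light [] 
side 76 dark []  light [] 
side 80 dark []  light [] 
side 84 dark [-12, -10, -4] [ 1. 11.] light [-5, 6, 7] [ 6. 13.]
side 
[... 729 characters left out ...]
dark []  light [] 
top 52 dark []  light [] 
top 56 dark []  light [] 
top 60 dark []  light [] 
top 64 dark []  light [] 
top 68 dark []  light [] 
top 72 dark []  light [] 
top 76 dark []  light [] 
top 80 dark []  light [] 
top 84 dark [-9, 9] [ 1. 10.] light [] 
top 88 dark [-8, -7, -7, -7, -7, -6, -6, -6, -5, -5, -5, -4, -4, -3, -2, -2, -1, -1, 0, 0, 1, 1, 7, 7, 8, 8, 9, 9, 9, 10, 10, 10] [-6.  9.] light [-6, 1, 11, 12, 12, 13] [-5. 12.]
top 92 dark [-9, -9, -9, -9, -8, -7, -4, -3, -2, 1, 3, 3, 3, 7, 7, 8, 11] [-5. 10.] light [-1] [9. 9.]
top 96 dark [-10, -10, -10, -9, 3, 5, 5, 6, 6, 6, 7] [-5.  8.] light [] 
top 100 dark [-10, -1, 0, 1, 2] [-4. -2.] light [] 
top 104 dark []  light []
```

View pics/g7.png

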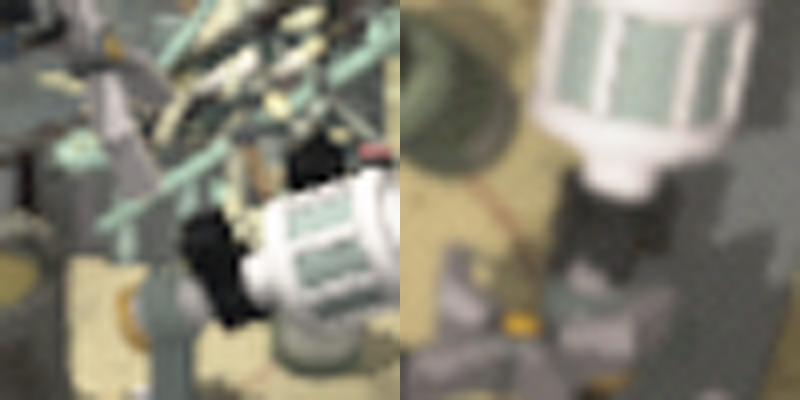

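Request:
{"method": "play_rows", "body": {
  "moves": [
    [0.34,[-2,0,-0.5],[0,0,0]],
    [0.34,[-2.5,0,0],[0,0,0]],
    [0.34,[-2.5,0,0],[0,0,0]],
    [0.34,[-2,0,0],[0,0,0]],
    [0.34,[-1,0,0],[0,0,0]],
    [0.34,[0,0,0],[0,0,0]],
    [0.34,[0,0,0],[0,0,0]]
  ]
}}

```text
clock: 13.67
eef_pos: [0.648, 0.1816, 0.2455]
tool_rot: [0.178, 0.956, 0.046, 0.227]
ft_force: [-0.9, 0.1, -1.0]
grip_width: 0.0573
```

```bash
python3 - <<'E'
from h import *
m,Rt=clip(.052);go(m-Rt[:,2]*.04,Rt)
for i,n in enumerate(("side","top")):
    p,d=bot.camera(n);np.savez(f"pics/{n}8.npz",p=p,d=d); tool(n,p,d,(-12,14))
E
```

```text
t 13.6667 pos [0.648  0.1816 0.2455] w 0.057277252912983474 F [-0.9352  0.0674 -0.9602] M [ 0.0534  0.5685 -0.0235]
target [0.6737 0.1832 0.1916] rotvec [-0.0029 -0.0052 -0.0009] rows 0.0432849468151416
shift cm: tool now [0.1723 0.0573 5.9717] | after turn [0.2033 0.04   5.9708] rows 1.4936030330751267
side 24 dark []  light [-27, -27, -27, -26, -26, -24, -23, 20, 20, 21] [-4. 12.]
side 28 dark []  light [-30, -27, -27, -25, -24, -21, 19, 19, 21, 22, 23] [-2. 10.]
side 32 dark []  light [-29, -28, -27, -26, -25, -24, -23, 21, 22] [-2. 12.]
side 36 dark []  light [-34, -31, -28, -28, -28, -28, -27, -26, 20, 21, 22, 23, 24, 28] [-3. 11.]
side 40 dark []  light [-33, -31, -31, -30, -29, -28, -27, -21, 22, 23, 23, 24] [-1. 11.]
side 44 dark []  light [-30, -29, -24, 21, 22, 25, 26] [-2. 11.]
side 48 dark []  light [-23, 26] [-1.  1.]
side 52 dark []  light [] 
side 56 dark []  light [] 
side 60 dark []  light [] 
side 64 dark []  light [] 
side 68 dark []  light [] 
side 72 dark []  light [] 
side 76 dark []  light [] 
side 80 dark []  light [] 
side 84 dark []  light [16] [9. 9.]
side 
[... 1155 characters left out ...]
t [] 
top 80 dark []  light [] 
top 84 dark []  light [] 
top 88 dark [14, 15, 16, 16] [-9.  5.] light [13, 17, 17, 17, 18] [-6.  9.]
top 92 dark [-13, -13, -13, -12, -12, -11, -11, -11, -11, -10, -10, -10, -10, -10, -9, -8, -8, -8, -7, -7, -6, -6, -5, -4, -4, -3, -2, -1, -1, 13, 13, 14, 14, 14, 14, 15, 16, 16, 16] [-9.  5.] light [-13, -11, -9, -9, -8, -6, -3, -2, -1, 13, 15, 18, 18, 19] [-8. 10.]
top 96 dark [-14, -13, -12, -12, -11, -9, -7, -6, -4, -3, 1, 1, 1, 3, 3, 4, 5, 7, 9, 10, 10, 11, 12, 13, 13] [-10.   4.] light [-5, -3, 2, 2, 4, 4, 6, 8, 11, 13, 20] [0. 8.]
top 100 dark [-14, -13, -2, 5, 6, 8, 10, 11, 12] [-6.  6.] light [20] [-7. -7.]
top 104 dark [-4, 14, 16] [-8. -4.] light []
```

Request:
{"method": "play_rows", "body": {
  "moves": [
    [0.34,[-0.15,0.05,1],[0,0,0]],
    [0.34,[-0.15,0.05,1],[0,0,0]],
    [0.34,[0,0,1],[0,0,0]],
    [0.34,[0,0,0.8],[0,0,0]],
    [0.34,[0,0,0.8],[0,0,0]],
    [0.34,[0,0,0.8],[0,0,0]],
    [0.34,[0,0,0],[0,0,0]],
    [0.34,[0,0,0],[0,0,0]]
  ]
}}

```text
clock: 14.43
eef_pos: [0.6757, 0.182, 0.1993]
tool_rot: [0.178, 0.956, 0.046, 0.227]
ft_force: [-0.4, 0.8, -1.1]
grip_width: 0.0572
```

```bash
python3 - <<'E'
from h import *
m,Rt=clip(.052);go(m-Rt[:,2]*.04,Rt)
E
```

```text
t 14.4333 pos [0.6757 0.182  0.1993] w 0.05720010351745343 F [-0.4139  0.7847 -1.0841] M [-0.0165  0.5626 -0.0421]
target [0.6737 0.1832 0.1916] rotvec [-0.0025 -0.0044 -0.0006] rows 0.03634565988494689
shift cm: tool now [ 0.5322 -0.0853  0.5954] | after turn [ 0.5348 -0.0864  0.5928] rows 0.20077008614916714
```

Request:
{"method": "play_rows", "body": {
  "moves": [
    [0.34,[0.1,0,0.25],[0,0,0]],
    [0.2,[0,0,-0.05],[0,0,0]],
    [0.1,[0,0,-0.05],[0,0,0]],
    [0,[0,0,-0.1],[0,0,0]],
    [-0.05,[0,0,0],[0,0,0]],
    [-0.1,[0,0,-0.05],[0,0,0]],
    [-0.15,[0,0,-0.05],[0,0,0]],
    [-0.2,[0,0,-0.05],[0,0,0]],
    [-0.25,[0,0,0],[0,0,0]],
    [-0.3,[0,0,0],[0,0,0]],
    [-0.3,[0,0,0],[0,0,0]]
  ]
}}

```text
clock: 15.35
eef_pos: [0.6752, 0.1831, 0.2026]
tool_rot: [0.178, 0.956, 0.047, 0.229]
ft_force: [-4.3, 1.0, 6.7]
grip_width: 0.0311
```

Request:
{"method": "play_rows", "body": {
  "moves": [
    [-0.35,[0,0,0],[0,0,0]],
    [-0.4,[0,0,0],[0,0,0]],
    [-0.4,[0,0,0],[0,0,0]],
    [-0.4,[0,0,0],[0,0,0]],
    [-0.4,[0,0,0],[0,0,0]]
  ]
}}

```text
clock: 15.77
eef_pos: [0.6752, 0.1833, 0.2029]
tool_rot: [0.178, 0.956, 0.048, 0.229]
ft_force: [-5.1, -0.6, 7.1]
grip_width: 0.0295
```

Request:
{"method": "play_rows", "body": {
  "moves": [
    [-0.2,[0,0,0],[0,0,0]],
    [-0.05,[0,0,0.05],[0,0,0]],
    [0.1,[0,0,0.05],[0,0,0]],
    [0.2,[0,0,0.05],[0,0,0]],
    [0.28,[0,0,0.05],[0,0,0]],
    [0.34,[0,0,0.05],[0,0,0]],
    [0.34,[0,0,0],[0,0,0]],
    [0.34,[0,0,-1.2],[0,0,0]],
    [0.34,[0,0,-1.5],[0,0,0]],
    [0.34,[0,0,-1.5],[0,0,0]],
    [0.34,[0,0,-1.5],[0,0,0]],
    [0.34,[0,0,0],[0,0,0]]
  ]
}}

```text
clock: 16.77
eef_pos: [0.6509, 0.1829, 0.2548]
tool_rot: [0.178, 0.955, 0.048, 0.231]
ft_force: [1.0, -0.1, -0.1]
grip_width: 0.0575
```

```bash
python3 - <<'E'
from h import *
go((.6155,-.1875,.26),down(1.771))
im=np.zeros((400,800,3),np.uint8);m,_=clip(0)
for i,n in enumerate(("side","top")):
    p,d=bot.camera(n);np.savez(f"pics/{n}9.npz",p=p,d=d); tool(n,p,d,(-12,14));x,y=proj(n,m).astype(int)
    im[:,400*i:400*i+400]=crop(p,x-40,y-35,80,80,400,400)
cv2.imwrite("pics/g9.png",im)
E
```

```text
t 16.7667 pos [0.6509 0.1829 0.2548] w 0.05754968258680889 F [ 1.0231 -0.0832 -0.0921] M [ 0.016   0.4668 -0.0221]
target [ 0.6155 -0.1875  0.26  ] rotvec [ 0.051   0.4806 -0.5578] rows 4.648376336238778
shift cm: tool now [-10.708  -35.5548  -2.4515] | after turn [ 10.8365 -35.5966  -0.5167] rows 9.303279451326155
side 24 dark []  light [-25, -24, -23, -22, -21, -21, -20, 18, 20, 20, 20] [-1. 13.]
side 28 dark []  light [-28, -27, -27, -26, -25, -24, -24, -22, -20, -20, 20, 20, 21, 27] [-3. 12.]
side 32 dark []  light [-29, -28, -27, -27, -27, -25, 21, 21, 22, 25] [-4. 12.]
side 36 dark []  light [-28, -28, -27, -26, -24, -23, -22, 20, 25, 25, 27] [-2. 11.]
side 40 dark []  light [-29, -28, -28, -28, -27, -27, -26, 22, 23, 24, 25, 27, 27] [-3. 12.]
side 44 dark []  light [-29, -27, -25, 24, 25, 28] [-2. 13.]
side 48 dark []  light [] 
side 52 dark []  light [] 
side 56 dark []  light [] 
side 60 dark []  light [] 
side 64 dark []  light [] 
side 68 dark []  light [] 
side 72 dark []  light [] 
side 76 dark []  light [] 
side 80 dark []  light [] 
side 84 dark []  light [] 
side 88 d
[... 763 characters left out ...]
ight [-22] [-3. -3.]
top 52 dark []  light [] 
top 56 dark []  light [] 
top 60 dark []  light [] 
top 64 dark []  light [] 
top 68 dark []  light [] 
top 72 dark []  light [] 
top 76 dark []  light [] 
top 80 dark []  light [] 
top 84 dark []  light [] 
top 88 dark []  light [] 
top 92 dark [-9, -6, -6, -2, -1, 1, 7, 10] [-4.  8.] light [10, 11] [10. 11.]
top 96 dark [-11, -10, -10, -10, -9, -9, -8, -8, -8, -8, -8, -7, -7, -7, -7, -7, -6, -6, -5, -5, -4, -4, -2, -2, -2, 0, 0, 1, 1, 6, 6, 7, 7, 7, 8, 9, 9, 9, 9, 9, 9, 10, 10, 10, 11, 12] [-4. 12.] light [-4, -2, 0, 2, 6] [11. 14.]
top 100 dark [-10, -4, -3, -2, 3, 4, 5, 6, 6, 8, 13] [-3. 10.] light [] 
top 104 dark [-6, 5] [-4.  4.] light []
```

Request:
{"method": "play_rows", "body": {
  "moves": [
    [0.34,[0,0,-1],[0,0,0]],
    [0.34,[0,0,0],[0.0085,0.08,-0.093]],
    [0.34,[0,0,0],[0.0085,0.08,-0.093]],
    [0.34,[0,0,0],[0.0085,0.08,-0.093]],
    [0.34,[0,0,0],[0.0085,0.08,-0.093]],
    [0.34,[0,0,0],[0.0085,0.08,-0.093]],
    [0.34,[0,0,0],[0.0085,0.08,-0.093]],
    [0.34,[0.9,-2.5,0],[0,0,0]],
    [0.34,[0.9,-3,0],[0,0,0]],
    [0.34,[0.9,-3,0],[0,0,0]],
    [0.34,[0.9,-3,0],[0,0,0]],
    [0.34,[0.9,-3,0],[0,0,0]]
  ]
}}

```text
clock: 17.87
eef_pos: [0.63, 0.0297, 0.2575]
tool_rot: [-0.1, 0.995, -0.001, -0.004]
ft_force: [0.4, 0.5, -1.3]
grip_width: 0.0571
```

Request:
{"method": "play_rows", "body": {
  "moves": [
    [0.34,[0.9,-3,0],[0,0,0]],
    [0.34,[0.9,-3,0],[0,0,0]],
    [0.34,[0.9,-3,0],[0,0,0]],
    [0.34,[0.9,-3,0],[0,0,0]],
    [0.34,[0.9,-3,0],[0,0,0]],
    [0.34,[0.9,-3,0],[0,0,0]],
    [0.34,[0,-1.5,0],[0,0,0]],
    [0.34,[0,0,0],[0,0,0]],
    [0.34,[0,0,0],[0,0,0]]
  ]
}}

```text
clock: 18.62
eef_pos: [0.6157, -0.1718, 0.2585]
tool_rot: [-0.099, 0.995, -0.0, -0.004]
ft_force: [-0.6, -0.1, -1.7]
grip_width: 0.0572
```

```bash
python3 - <<'E'
from h import *
go((.6155,-.1875,.125),down(1.771))
E
```

```text
t 18.6167 pos [ 0.6157 -0.1718  0.2585] w 0.05720170884688828 F [-0.5508 -0.128  -1.7313] M [0.04   0.0203 0.0258]
target [ 0.6155 -0.1875  0.125 ] rotvec [-0.0002 -0.0077 -0.0025] rows 0.06446430792321894
shift cm: tool now [ 0.2217 -1.5288 13.353 ] | after turn [ 0.3288 -1.531  13.3505] rows 3.3605043991667647
```

View pics/g9.png

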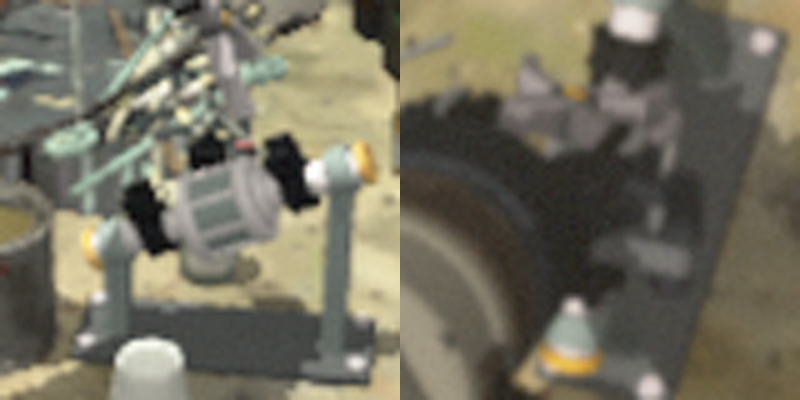

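Request:
{"method": "play_rows", "body": {
  "moves": [
    [0.34,[0.12,-0.8,0],[0,-0.007,-0.002]],
    [0.34,[0.1,-0.7,3],[0,0,0]],
    [0.34,[0,0,3],[0,0,0]],
    [0.34,[0,0,3],[0,0,0]],
    [0.34,[0,0,2.5],[0,0,0]],
    [0.34,[0,0,1.7],[0,0,0]],
    [0.34,[0,0,0],[0,0,0]],
    [0.34,[0,0,0],[0,0,0]]
  ]
}}

```text
clock: 19.28
eef_pos: [0.6162, -0.185, 0.1267]
tool_rot: [-0.102, 0.995, -0.0, -0.001]
ft_force: [0.3, 0.6, 0.0]
grip_width: 0.0573
```

```bash
python3 - <<'E'
from h import *
go((.6155,-.1875,.055),down(1.771))
p,d=bot.camera("side");np.savez("pics/side10.npz",p=p,d=d)
e0=np.array([.6162,-.1875,.1167]);e1=bot.get_obs()["eef_pos"];T=down(1.771)
for nm,(pp,dd),e in(("old",(lambda z:(z["p"],z["d"]))(np.load("pics/side4.npz")),e0),("new",(p,d),e1)):
    q=(cloud("side",pp,dd)-e)@T*1000;c=pp.max(-1).astype(int);sat=c-pp.min(-1)
    k=(abs(q[...,0])<16)&(abs(q[...,1])<38)&(c>85)&(sat<25)
    for z in range(4,56,4):
        s=k&(q[...,2]>=z)&(q[...,2]<z+4)&(q[...,1]<10);
        if s.any(): print(nm,z,s.sum(),"x",q[s][:,0].min().round(1),np.median(q[s][:,0]).round(1),q[s][:,0].max().round(1),"y",q[s][:,1].min().round(1),np.median(q[s][:,1]).round(1),q[s][:,1].max().round(1))
    print("tip z",np.percentile(q[k&(q[...,1]<10)&(q[...,2]<60)][:,2],[95,99]))
E
```

```text
t 19.2833 pos [ 0.6162 -0.185   0.1267] w 0.05725471226228836 F [0.2774 0.5784 0.0474] M [ 0.0455 -0.0146  0.0435]
target [ 0.6155 -0.1875  0.055 ] rotvec [ 0.0001 -0.0017  0.0033] rows 0.027657435350153175
shift cm: tool now [ 0.1102 -0.2349  7.1656] | after turn [ 0.1217 -0.2348  7.1655] rows 1.7925853335519977
old 4 15 x -2.9 5.3 12.9 y -15.2 -12.0 8.8
old 8 16 x -3.0 4.0 12.1 y -19.5 -15.0 7.8
old 12 16 x -2.3 7.7 12.9 y -23.8 -18.3 -11.6
old 16 13 x -2.5 6.3 12.1 y -24.5 -22.0 -17.4
old 20 8 x -1.9 2.1 10.9 y -24.9 -23.6 -21.8
old 24 8 x -1.2 6.9 12.0 y -25.0 -23.5 -21.8
old 28 9 x -1.8 3.3 12.4 y -26.0 -24.8 -23.1
old 32 8 x 0.5 5.1 11.6 y -29.0 -25.6 -23.9
old 36 9 x -3.2 5.9 12.3 y -29.2 -26.3 -22.9
old 40 9 x -4.6 1.5 10.3 y -29.6 -26.5 -25.7
old 44 8 x -3.4 4.5 11.0 y -29.2 -28.4 -22.2
tip z [28.0198 43.4104]
new 4 15 x 0.8 9.8 15.0 y -13.4 -8.7 9.8
new 8 14 x 0.0 8.8 15.2 y -17.4 -12.6 -4.9
new 12 14 x 2.8 7.1 13.7 y -19.9 -15.8 -10.8
new 16 17 x 0.9 12.4 15.8 y -23.6 -19.0 -12.0
new 20 13 x 1.5 8.6 15.9 y -24.4 -22.4 -16.6
new 24 4 x 1.5 5.9 15.0 y -23.2 -22.8 -22.4
new 28 9 x 2.1 8.8 15.8 y -24.5 -23.5 -21.1
new 32 10 x 1.2 7.7 15.9 y -27.0 -24.4 -22.9
new 36 9 x 5.0 11.0 15.2 y -27.2 -25.4 -22.9
new 40 6 x 2.1 9.3 14.8 y -28.3 -26.5 -24.9
new 44 11 x 2.0 9.4 14.1 y -30.2 -27.6 -25.5
tip z [28.4599 44.5635]
```

Request:
{"method": "play_rows", "body": {
  "moves": [
    [0.34,[-0.2,-0.13,0.5],[0,0,0]],
    [0.34,[-0.2,-0.13,0.5],[0,0,0]],
    [0.34,[0,0,0],[0,0,0]],
    [0.34,[0,0,0],[0,0,0]],
    [0.34,[0,0,0],[0,0,0]]
  ]
}}

```text
clock: 19.75
eef_pos: [0.6215, -0.1879, 0.1178]
tool_rot: [-0.101, 0.995, -0.001, 0.001]
ft_force: [0.5, -0.4, -1.4]
grip_width: 0.0576
```

```bash
cat >> h.py <<'E'
def cmp(n,a,b,w=20):
    T=down(1.771);e=np.array([.6162,-.1875,0])
    for nm,f in(("old",a),("new",b)):
        z=np.load(f"pics/{f}.npz");pp,dd=z["p"],z["d"];q=(cloud(n,pp,dd)-e)@T*1000;h=-q[...,2];c=pp.max(-1).astype(int);sat=c-pp.min(-1)
        k=(abs(q[...,0])<w)&(abs(q[...,1])<38)&(c>85)&(sat<25)&(q[...,1]<0)&(h>55)&(h<120)
        for z0 in range(56,120,8):
            s=k&(h>=z0)&(h<z0+8)
            if s.sum()>3: print(nm,z0,s.sum(),"x",np.percentile(q[s][:,0],[5,50,95]).round(1),"y",np.percentile(q[s][:,1],[5,50,95]).round(1))
        print(nm,"lowest",np.sort(h[k])[:4])
E
python3 - <<'E'
from h import *
go((.6155,-.1875,.055),down(1.771))
p,d=bot.camera("side");np.savez("pics/side11.npz",p=p,d=d);cmp("side","side4","side11")
E
```

```text
t 19.75 pos [ 0.6215 -0.1879  0.1178] w 0.05757730408294484 F [ 0.5013 -0.3849 -1.3678] M [-0.0135  0.0066  0.0211]
target [ 0.6155 -0.1875  0.055 ] rotvec [-0.0014  0.0009  0.0017] rows 0.014203903760040607
shift cm: tool now [0.5879 0.1705 6.2806] | after turn [0.5825 0.1608 6.2813] rows 1.5775827772569866
old 64 6 x [0.5 4.5 9.4] y [-29.  -28.4 -23.3]
old 72 18 x [-3.6  3.  11.2] y [-29.3 -26.6 -24. ]
old 80 18 x [-1.2  5.1 11.7] y [-27.7 -25.3 -23.8]
old 88 14 x [-1.5  6.3 11.8] y [-24.9 -23.6 -21.8]
old 96 29 x [-2.1  4.9 11.9] y [-23.8 -20.3 -15.2]
old 104 29 x [-2.4  5.3 11.9] y [-19.1 -13.5  -9.6]
old 112 12 x [-2.5  4.3 11.8] y [-11.6  -9.1  -8. ]
old lowest [69.0994 69.3274 70.6584 70.6967]
new 64 5 x [-5.1 -0.   5.6] y [-30.7 -29.9 -28.1]
new 72 18 x [-6.   2.7  9.9] y [-29.9 -28.7 -26.2]
new 80 17 x [-2.7  4.5  8.9] y [-29.3 -26.7 -24.6]
new 88 20 x [-3.9  3.4  9.9] y [-26.9 -25.4 -22.2]
new 96 25 x [-5.5  3.3  9.1] y [-25.  -21.4 -16.8]
new 104 28 x [-4.4  3.3  9.1] y [-19.7 -16.  -11.1]
new 112 14 x [-4.8  3.5  8.7] y [-13.3 -10.9  -6. ]
new lowest [68.0715 69.5001 71.1313 71.4304]
```

Request:
{"method": "play_rows", "body": {
  "moves": [
    [0.34,[0.22,0.15,0],[0,0,0]],
    [0.34,[0,0,0],[0,0,0]],
    [0.34,[0,0,0.8],[0,0,0]],
    [0.34,[0,0,0.7],[0,0,0]],
    [0.34,[0,0,0.5],[0,0,0]],
    [0.34,[0,0,0.4],[0,0,0]],
    [0.34,[0,0,0.3],[0,0,0]],
    [0.34,[0,0,0.3],[0,0,0]],
    [0.34,[0,0,0],[0,0,0]]
  ]
}}

```text
clock: 20.55
eef_pos: [0.6184, -0.1867, 0.0865]
tool_rot: [-0.101, 0.995, -0.0, -0.0]
ft_force: [-0.2, 0.2, -1.2]
grip_width: 0.0573
```

Request:
{"method": "play_rows", "body": {
  "moves": [
    [0.34,[0,0,0.5],[0,0,0]],
    [0.34,[0,0,0.5],[0,0,0]],
    [0.34,[0,0,0.5],[0,0,0]],
    [0.34,[0,0,0.4],[0,0,0]],
    [0.34,[0,0,0.3],[0,0,0]],
    [0.34,[0,0,0.2],[0,0,0]],
    [0.34,[0,0,0],[0,0,0]]
  ]
}}

```text
clock: 21.13
eef_pos: [0.6185, -0.1867, 0.0627]
tool_rot: [-0.101, 0.995, -0.0, -0.0]
ft_force: [0.1, 0.8, -1.4]
grip_width: 0.0574
```

Request:
{"method": "play_rows", "body": {
  "moves": [
    [0.34,[0,0,0.2],[0,0,0]],
    [0.34,[0,0,0.2],[0,0,0]],
    [0.34,[0,0,0.2],[0,0,0]],
    [0.34,[0,0,0],[0,0,0]]
  ]
}}

```text
clock: 21.47
eef_pos: [0.6187, -0.1868, 0.057]
tool_rot: [-0.101, 0.995, -0.0, 0.0]
ft_force: [0.1, 0.4, -0.5]
grip_width: 0.0574
```

```bash
python3 - <<'E'
from h import *
go((.6155,-.1875,.055),down(1.771))
p,d=bot.camera("side");np.savez("pics/side12.npz",p=p,d=d)
T=down(1.771);e=np.array([.6162,-.1875,0])
for f in("side1","side12"):
    z=np.load(f"pics/{f}.npz");q=(cloud("side",z["p"],z["d"])-e)@T*1000;c=z["p"]
    h=-q[...,2];orange=(c[...,0]>150)&(c[...,2]<90)&(h>45)&(h<75)&(abs(q[...,0])<25)&(abs(q[...,1])<20)
    sil=(c.max(-1)>85)&(c.max(-1).astype(int)-c.min(-1)<25)&(h>56)&(h<90)&(abs(q[...,0])<20)&(abs(q[...,1])<20)
    print(f,"sil",sil.sum(),np.median(q[sil],0),"pin",np.c_[q[orange],c[orange]].round(0)[:6].tolist())
E
```

```text
t 21.4667 pos [ 0.6187 -0.1868  0.057 ] w 0.057415219520965316 F [ 0.115   0.3843 -0.4565] M [-0.0171 -0.0303  0.0154]
target [ 0.6155 -0.1875  0.055 ] rotvec [-0.0009 -0.      0.0017] rows 0.014554249136043331
shift cm: tool now [ 0.3243 -0.0061  0.205 ] | after turn [ 0.3243 -0.0069  0.205 ] rows 0.09592801449579831
side1 sil 78 [  7.4163   8.9327 -74.5489] pin [[14.0, -5.0, -62.0, 156.0, 129.0, 83.0]]
side12 sil 80 [  5.4717   7.7221 -76.6835] pin [[13.0, -3.0, -62.0, 171.0, 141.0, 83.0], [-10.0, -15.0, -49.0, 151.0, 125.0, 88.0], [21.0, -8.0, -46.0, 153.0, 126.0, 87.0]]
```

Within about 2 mm of the floor; press down gently until contact, then release.

Request:
{"method": "play_rows", "body": {
  "moves": [
    [0.34,[0,0,0.15],[0,0,0]],
    [0.34,[0,0,0.15],[0,0,0]],
    [0.34,[0,0,0.1],[0,0,0]],
    [0.34,[0,0,0],[0,0,0]]
  ]
}}

```text
clock: 21.85
eef_pos: [0.6207, -0.1868, 0.0563]
tool_rot: [-0.101, 0.995, -0.001, 0.003]
ft_force: [-1.2, 1.9, 7.9]
grip_width: 0.0571
```

Request:
{"method": "play_rows", "body": {
  "moves": [
    [0.5,[0,0,0],[0,0,0]],
    [0.7,[0,0,0],[0,0,0]],
    [1,[0,0,0],[0,0,0]],
    [1,[0,0,0],[0,0,0]],
    [1,[0,0,0],[0,0,0]],
    [1,[0,0,-1],[0,0,0]],
    [1,[0,0,-2],[0,0,0]],
    [1,[0,0,-3],[0,0,0]],
    [1,[0,0,-3],[0,0,0]],
    [1,[0,0,-3],[0,0,0]],
    [1,[0,0,-3],[0,0,0]],
    [1,[0,0,0],[0,0,0]]
  ]
}}

```text
clock: 22.85
eef_pos: [0.6222, -0.1878, 0.2122]
tool_rot: [-0.101, 0.995, -0.003, 0.006]
ft_force: [-0.4, -1.0, 1.3]
grip_width: 0.0856
```

Request:
{"method": "play_rows", "body": {
  "moves": [
    [1,[2,0,-2],[0,0,0]],
    [1,[3,0,-2],[0,0,0]],
    [1,[3,0,0],[0,0,0]],
    [1,[3,0,0],[0,0,0]],
    [1,[3,0,0],[0,0,0]],
    [1,[2,0,0],[0,0,0]],
    [1,[0,0,0],[0,0,0]]
  ]
}}

```text
clock: 23.43
eef_pos: [0.4585, -0.2193, 0.2449]
tool_rot: [-0.099, 0.995, -0.001, 0.0]
ft_force: [0.4, 0.3, 0.0]
grip_width: 0.0856
```

```bash
python3 - <<'E'
from h import *
C={}
for n in("side","top"):
    p,d=bot.camera(n);np.savez(f"pics/{n}13.npz",p=p,d=d);z=np.load(f"pics/{n}0.npz")
    A,B=cloud(n,z["p"],z["d"]),cloud(n,p,d)
    for nm,c,r,lo,hi in(("pliers",(.613,-.187),.05,.06,.15),("cups",(.565,.018),.045,.08,.16),("tin",(.514,.253),.055,.06,.11),("toner",(.669,.282),.035,.06,.125),("mix",(.70,-.16),.06,.06,.12)):
        f=lambda P,D:(D>0)&(np.hypot(P[...,0]-c[0],P[...,1]-c[1])<r)&(P[...,2]>lo)&(P[...,2]<hi)
        a,b=f(A,z["d"]),f(B,d);print(n,nm,a.sum(),A[a].mean(0),b.sum(),B[b].mean(0),"top",np.percentile(A[a][:,2],98) if a.any() else 0,np.percentile(B[b][:,2],98) if b.any() else 0)
    # clips ear extents in pipe frame
    q=(B-O)@S*1000
    for s in(-48,52):
        k=(abs(q[...,0]-s)<9)&(np.hypot(q[...,1],q[...,2])<42)&(q[...,2]>26)&(p.max(-1)<75);print(n,"clip",s,k.sum(),np.percentile(q[k][:,1],[4,96]) if k.any() else "")
s,t=np.load("pics/side13.npz")["p"],np.load("pics/top13.npz")["p"]
cv2.imwrite("pics/fin.png",np.hstack([crop(s,262,230,80,60,400,300),crop(t,305,180,80,60,400,300)]))
print(bot.get_obs()["clock"])
E
```

```text
side pliers 372 [ 0.6088 -0.1875  0.1053] 365 [ 0.6087 -0.1886  0.1054] top 0.13935296729410324 0.13903617292942252
side cups 410 [0.5644 0.007  0.1154] 412 [0.5647 0.0069 0.1153] top 0.1436295667827828 0.14378986130279706
side tin 549 [0.5106 0.249  0.0842] 1 [0.4692 0.2508 0.0667] top 0.10156316590458414 0.06666486725637921
side toner 55 [0.6676 0.285  0.1071] 56 [0.6679 0.2849 0.107 ] top 0.11894101738083422 0.11996120127242826
side mix 905 [ 0.7143 -0.1643  0.0877] 907 [ 0.7143 -0.1643  0.0876] top 0.11034921163227865 0.1104309803931301
side clip -48 30 [-16.536    2.8794]
side clip 52 30 [-15.0031   4.485 ]
top pliers 261 [ 0.6114 -0.1892  0.1046] 259 [ 0.6107 -0.1899  0.1046] top 0.13827116084733368 0.13874941142212352
top cups 426 [0.5643 0.0179 0.1239] 421 [0.5642 0.018  0.1241] top 0.14227749951036678 0.1424758754972425
top tin 830 [0.5136 0.2515 0.0913] 819 [0.5137 0.2517 0.0915] top 0.09954169617695054 0.09951301661487526
top toner 264 [0.67   0.2855 0.0918] 264 [0.6699 0.2854 0.0921] top 0.11655751297983548 0.11673253821880618
top mix 587 [ 0.7237 -0.1721  0.0901] 590 [ 0.724  -0.1723  0.0899] top 0.10969214113152367 0.10944394564530269
top clip -48 55 [-14.0928   4.6319]
top clip 52 53 [-13.8652   5.6773]
23.5333
```

View pics/fin.png

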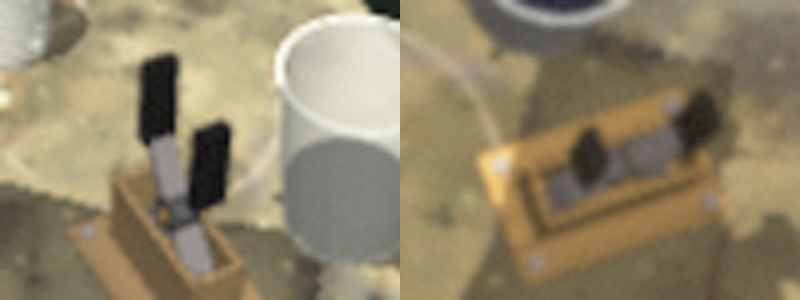

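```bash
python3 -c "
from workcell import bot
print(bot.job_done())"
```

```text
the job is handed in; nothing more can be done
None
```

The job is done and handed in at 23.5 s of the 69 s allowed. Both clips measure shut, and the pliers are back in the rack, upright and released.

- **Clips:** during each squeeze the fingers stopped against something hard, at about 30 mm, while commanded tighter. After opening, the ears measured about 20–23 mm over their outsides, against 32 mm before (22 mm is the shut size). They were still that narrow in the final pictures. The click itself was judged only from these sizes; there was no direct reading of it.
- **Pliers:** they met the pocket floor at about 8 N before I let go. Their top is at 0.139 m, the same height as at the start, and they stand within about 1 mm of where they were.
- **Cups, tin, mixing cup, dropper bottle:** all are unmoved to within the measuring noise of under 1 mm. In the last side picture the tin was hidden, most likely by the arm, so the tin was checked in the top view only.

**What disagreed:**
- **Finger position:** the fingers stand about 4 cm further back along the tool than the reported tool position implies. My first grasp therefore closed on air just above the handles. From then on I placed the pliers by the depth pictures.
- **Slip in the grip:** the pliers slid about 4 mm sideways in the grip during the squeezes. I measured this and corrected it before putting them back.
- **Picture budget:** I viewed 12 pictures, two over the budget of 10.

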